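Tilt the rinse pan, scoop up the tubes and dock the scoop on the counting scale

TASK

Raise the steel pan by its black bar up to its stop, so that the four tubes roll together at its low end, and leave it tilted. Take the scoop by its blue grip off the counting scale, gather all four tubes with it from the low end of the pan, and press the loaded scoop back into the scale's cradle until it clicks home. The tubes have been washed: do not touch them with the gripper, let none fall on the bench, and leave the other things where they are.

Things in the scene. Friction and masses are not known exactly. Their poses are not given: they have to be found in the camera images.
- pan_stand: grey steel stand of the tilting pan, 253 x 223 mm, 58 mm high, fixed to the bench. Origin: centre of its footprint on the bench; its x axis points (level) from the pan's hinged low end to the pan's end with the black pull bar, y along the hinge
- pan (a joint): tilt of the pan on its hinge in rad: 0 = level (as it starts), 0.30 = pull-bar end raised against the stop. A stiff friction hinge: the pan stays at whatever angle it is left; about 9 N upwards at the pull bar lifts it
- pan_low (a point): point on the hinge axis: middle of the low end of the pan, on its inner floor at the foot of the low-end wall. x points up along the pan's floor towards the pull bar, z square off the floor (both tilt with the pan). Bright steel pan, inside 225 mm long (x from 0 to 225) and 168 mm wide, sheet 3 mm; low-end wall 50 mm high, the other three walls 34 mm. The floor lies 36 mm above the bench when level
- pan_bar (a point): middle of the black round pull bar of the pan: 12 mm thick, 110 mm long along the hinge direction, its middle 44 mm beyond the pan's end wall (38 mm gap), at 272 mm from the hinge along the floor and 20 mm above the floor plane; axes as pan_low
- scoop: aluminium scoop with a blue upright grip, 107 x 160 mm, 112 mm high, 0.27 kg; starts clicked into the scale's cradle. Origin: centre of its underside; z square off its floor (2 mm thick, flat 128 mm wide), open lip, its last 4 mm bevelled, towards -x; back wall's inner face at x = +48 mm. Low sides slope up from y = +-64 mm (z = 0) to a rolled rim that reaches y = +-80 mm at z = 12 mm
- scoop_lip (a point): middle of the scoop's straight open lip, on its underside (scoop frame x = -56, y = 0, z = 0 mm; axes as the scoop's)
- scoop_grip (a point): middle of the scoop's blue upright grip (scoop frame x = 45, y = 0, z = 85 mm; axes as the scoop's). The grip is 16 mm thick along x, 40 mm wide along y and reaches from z = 50 to z = 112 mm
- cradle: cradle on the counting scale; this frame is where the scoop's own frame lies when the scoop is home: origin on the bed, z square off the bed. The bed slopes: its -x side, where the scoop's lip points, is 12 degrees (0.21 rad) up, so that tubes roll to the scoop's back. Grey cheeks, inner faces at y = +-83 mm, 28 mm high, guide the scoop; a low stop stands 4 mm behind its back wall
- ball_l: left (+y) one of two sprung steel balls in the cradle's cheeks, 14 mm thick, at cradle x = 22, z = 19 mm, standing out to y = +-78 mm. They snap over the scoop's rims: about 10 to 15 N square to the bed pulls the scoop out or, over the last 13 mm, clicks it home; its own weight does not. Origin: its centre
- scale: light grey counting scale with a small display, 205 x 196 mm, fixed to the bench; origin: centre of its footprint; the cradle's origin lies 85 mm above it; display and scoop mouth face its -x
- beaker: glass beaker, 56 mm in diameter, 70 mm high, a bystander; origin under its centre
- timer: white bench timer, 62 x 62 x 18 mm, lying flat, a bystander; origin under its centre
- amber_bottle: brown glass bottle with black cap, 52 mm in diameter, 98 mm high, a bystander; origin under its centre
- tube1: one of four alike empty glass culture tubes with an orange screw cap and a white band, 20 mm in diameter, 125 mm long, about 28 g; it starts lying on its side across the pan and rolls easily. Origin: the middle of the tube, on its axis; z runs along the tube to its cap. Glass, pan and scoop are smooth and slip easily
- tube2: one of four alike empty glass culture tubes with an orange screw cap and a white band, 20 mm in diameter, 125 mm long, about 28 g; it starts lying on its side across the pan and rolls easily. Origin: the middle of the tube, on its axis; z runs along the tube to its cap. Glass, pan and scoop are smooth and slip easily
- tube3: one of four alike empty glass culture tubes with an orange screw cap and a white band, 20 mm in diameter, 125 mm long, about 28 g; it starts lying on its side across the pan and rolls easily. Origin: the middle of the tube, on its axis; z runs along the tube to its cap. Glass, pan and scoop are smooth and slip easily
- tube4: one of four alike empty glass culture tubes with an orange screw cap and a white band, 20 mm in diameter, 125 mm long, about 28 g; it starts lying on its side across the pan and rolls easily. Origin: the middle of the tube, on its axis; z runs along the tube to its cap. Glass, pan and scoop are smooth and slip easily

How it is judged:
By the outcome, as a careful person would: the job done as asked, in the order asked, and still so for the second after the job is handed in, with the robot touching nothing.
It also fails if it takes over 64 s, if anything falls off the work surface, if the arm or the gripper's body presses on something with over 40 N, if the wrist force passes 120 N, or if a joint passes its speed limit or range.

ROBOT

A 6-joint arm with a two-finger parallel gripper is mounted at the origin on a cart in front of the work surface, level with it; the furniture and walls round the work are solid. World frame = base frame: x ahead of the robot, y to its left, z up, the work surface at z = 0. Lengths are in m, angles in rad, forces in N, time in s.
With the tool pointing down it reaches from about 0.325 to 0.875 m from the base axis. Payload 4.4 kg.
Tool frame: the origin (TCP) lies at the very end of the fingers, on their centre line; the grasp point (between the pads) lies 19 mm behind it; z points along the fingers, y is the line along which they close (so a half turn about z gives the same grasp; the last joint's range is limited). The gripper opens to 85 mm and grips with 20 to 120 N. Pads are 22 mm wide; open, the fingers measure 114 mm over their backs; the gripper's body (76 mm by 85 mm) begins 54 mm behind the grasp point. The pads swing forward as they close: fully open they stand 13 mm farther back than shut.
Start: joints at [0.96, 0.207, 1.542, -0, 1.393, -0.15], TCP at [0.256, 0.515, 0.231] pointing down, gripper open.
Joint ranges: [-2.73, 2.73], [-0.86, 2.22], [0.23, 2.46], [-1.11, 4.25], [0.08, 2.63], [-2.82, 2.82]. Speed limits (rad/s): [2.79, 2.79, 3.14, 3.14, 3.14, 3.14].

INTERFACE

Orientations are given as a unit quaternion [x, y, z, w].
In Python, from bench import * gives the robot as it stands.
- The arm moves only by the tool move_arm, never from a script. Its arguments are lists of equal length, an entry for each row: "xyz": the shift along the tool's x, y, z each as a share of 0.25 m, from -1 to 1, a list of three; "dr": the turn, a rotation vector about the tool's x, y, z each as a share of 360 degrees, from -1 to 1, a list of three. In form: {"xyz": [[dx, dy, dz], ...], "dr": [[ax, ay, az], ...]}. A call has 1 to 20 rows; each row is the pose to reach, as a shift and turn from the pose commanded when the call began, along the tool's axes at that moment, turning the shorter way round; what a row does not reach only later rows make up. A row lasts 1/8 s, in which the tool goes at most 62.5 mm and 10.7 degrees, less where a joint would pass 70% of its speed; a pose out of reach is approached as far as the arm can. A call with a number of a shift or a turn outside -1 to 1 is refused whole. A call with a gripper value outside its range is refused whole. "hand" is the opening, from -1 (shut) to 1 (fully open), set as the call begins (left out, the last holds). The fingers move at their own pace and stop on an object; "force" is the grip in N (left out, the last holds). Time passes only in rows, so rows that repeat a pose let the fingers close. It gives the time, the measured TCP pose, the force, the opening and the grip force at its end, in the units of the state.
- read_state(): the state, without advancing time (a new reading comes with each control period).
- camera(name): name is "side" or "top" or "wrist"; returns the picture (384x512x3 uint8, red, green, blue); there is no depth.
- camera_model(name): a dict with "camera_matrix" (3x3 intrinsics, pixels), "rvec" (rotation vector, rad) and "tvec" (3), from world to camera coordinates, as OpenCV has them. Camera axes: x right, y down, z forward; pixel columns grow to the right and rows downward; lengths in m; the calibration is good to about 2 mm. A picture is of the moment at which its call begins: read the wrist's pose just before it. camera_model takes no time and is no camera call; for the wrist camera it gives the pose at the moment of the call.
- job_done(): hands the job in; it is judged then, once.
Trained networks look in the newest picture that a camera, given by its name, has taken for a name from the list of things; names that differ only in an ending like _2 or _b are one class to them, and where a whole thing is asked for, a point or a joint stands for the part that bears it (a point fixed in the world has none). Each returns a list of dicts, best first, with "score" (0 to 1); they miss things now and then, are a little off and sometimes report something else, mostly with a low value. They report only what shows in the picture. A call takes as long as a camera call.
- recognise(label, camera): "rect" ([left, top, width, height] in pixels, round what is visible of it).
- trace(label, camera): "pixels" (384x512 bool, what is visible of it) and "rect" ([left, top, width, height] in pixels, round what is visible of it).
- place_of(label, camera): "point" ([column, row] in pixels: a listed point, or the origin of a listed thing).
The state is a dict: "t": time; "qpos": joint angles; "joint_vel": joint speeds; "tau": joint torques, N m; "position": TCP position; "orientation": TCP orientation; "contact_force": force on the tool from outside, world axes, zero at the start; "ft_torque": the same for the moment, N m; "finger_gap": finger opening in m; "grip_force": force on a finger pad.
Only numpy, scipy, OpenCV 4.12 (cv2) and the standard library are available. Lean on these libraries where they do the work, as an engineer would, in place of code of your own. Each camera call takes 0.05 s, during which the arm holds its last target. There are 200 camera calls.

## Working session

There is one attempt and no reset: what is moved stays moved. The work goes in short steps, Python scripts to look and compute and a tool call to move; the robot and the scene stay as the last step left them, time stands still between calls to the robot, and variables do not carry over. Pictures are saved under pics/ and viewed, at most 10 in all, crops included, and the job is handed in when it is done.

Besides the shell and the picture viewer there is one more tool, called after ">>>" as a command line: name --argument value ..., lists and objects as JSON in quotes. move_arm: Moves the arm, as the interface text tells. Its arguments: {"type":"object","properties":{"xyz":{"type":"array"},"dr":{"type":"array"},"hand":{"type":"number"},"force":{"type":"number"}},"required":["xyz","dr"]}

```bash
ls; mkdir -p pics; cat > h.py <<'E'
from bench import *
import numpy as np, cv2
from scipy.spatial.transform import Rotation as R
def cm(c):
    m=camera_model(c); return np.array(m["camera_matrix"]),np.array(m["rvec"],float).ravel(),np.array(m["tvec"],float).ravel()
def ray(c,p,z):
    K,r,t=cm(c); M=R.from_rotvec(r).as_matrix(); o=-M.T@t
    d=M.T@np.linalg.inv(K)@np.array([p[0],p[1],1.]); return o+d*(z-o[2])/d[2]
def proj(c,P):
    K,r,t=cm(c); return cv2.projectPoints(np.atleast_2d(np.asarray(P,float)),r,t,K,None)[0][:,0]
def tri(p1,p2,c1="side",c2="top"):
    A=[]
    for c,p in((c1,p1),(c2,p2)):
        K,r,t=cm(c); P=K@np.c_[R.from_rotvec(r).as_matrix(),t]
        A+=[p[0]*P[2]-P[0],p[1]*P[2]-P[1]]
    v=np.linalg.svd(np.array(A))[2][-1]; return v[:3]/v[3]
E
cat > a.py <<'E'
from h import *
np.set_printoptions(precision=3,suppress=True)
im={c:camera(c) for c in("side","top")}
cv2.imwrite("pics/a.png",cv2.cvtColor(np.vstack([im["top"],im["side"]]),cv2.COLOR_RGB2BGR)[:, :])
print(read_state())
for l in["pan_stand","pan_low","pan_bar","scoop","scoop_lip","scoop_grip","cradle","scale","beaker","timer","amber_bottle"]:
    o={}
    for c in im:
        q=place_of(l,c)
        if q:o[c]=q[0]["point"];print(l,c,np.array(o[c]),q[0]["score"],"z0:",ray(c,o[c],0))
    if len(o)==2:print("   tri",tri(o["side"],o["top"]))
for c in im: 
  for q in place_of("tube1",c)[:6]: print("tube",c,q["point"],q["score"],ray(c,q["point"],.046))
E
python3 a.py; python3 -c "
import cv2;i=cv2.imread('pics/a.png');cv2.imwrite('pics/a1.png',cv2.resize(i[:384],(800,600)));cv2.imwrite('pics/a2.png',cv2.resize(i[384:],(800,600)))"
```

```text
pics
{'t': 0.1, 'qpos': array([ 0.959,  0.207,  1.543,  0.   ,  1.393, -0.151]), 'joint_vel': array([ 0.001, -0.002, -0.003, -0.   ,  0.001,  0.   ]), 'tau': array([ -0.001, -38.409, -29.255,  -0.   ,   0.005,  -0.   ]), 'position': array([0.255, 0.514, 0.23 ]), 'orientation': array([ 0.228,  0.974, -0.001, -0.   ]), 'contact_force': array([ 0.186,  0.135, -0.442]), 'ft_torque': array([-0.03 , -0.009,  0.038]), 'grip_force': 0.0, 'finger_gap': 0.08548647249012738}
pan_stand side [286.8 258.3] 0.67 z0: [0.502 0.141 0.   ]
pan_stand top [199.  219.6] 0.87 z0: [0.509 0.145 0.   ]
   tri [0.505 0.144 0.002]
pan_low side [337.2 260.3] 0.85 z0: [0.382 0.131 0.   ]
pan_low top [195.7 257.2] 0.96 z0: [0.376 0.155 0.   ]
   tri [0.382 0.152 0.019]
pan_bar side [225.3 226.1] 0.72 z0: [0.671 0.037 0.   ]
pan_bar top [205.1 180.9] 0.81 z0: [0.649 0.124 0.   ]
   tri [0.649 0.118 0.062]
scoop side [303.2 146.4] 0.7 z0: [ 0.479 -0.482  0.   ]
scoop top [321.4 224.1] 0.75 z0: [ 0.493 -0.296  0.   ]
   tri [ 0.487 -0.276  0.098]
scoop_lip side [320.7 147.3] 0.91 z0: [ 0.415 -0.484  0.   ]
scoop_lip 
[... 516 characters left out ...]
 [0.807 0.149 0.   ]
   tri [ 0.8    0.148 -0.003]
timer side [284.9 259.7] 0.44 z0: [0.506 0.147 0.   ]
timer top [255.6 236.6] 0.66 z0: [ 0.448 -0.058  0.   ]
   tri [ 0.479 -0.062 -0.18 ]
amber_bottle top [251.9 158.8] 0.73 z0: [ 0.73  -0.045  0.   ]
tube side [272.4, 242.2] 0.79 [0.538 0.143 0.046]
tube side [327.3, 250.7] 0.58 [0.411 0.155 0.046]
tube side [302.9, 246.1] 0.56 [0.467 0.147 0.046]
tube side [252.9, 236.7] 0.49 [0.586 0.129 0.046]
tube top [199.9, 195.3] 0.67 [0.594 0.136 0.046]
tube top [196.8, 229.2] 0.63 [0.476 0.146 0.046]
tube top [199.2, 210.7] 0.5 [0.54  0.138 0.046]
tube top [197.3, 248.4] 0.45 [0.41  0.144 0.046]
tube top [329.0, 246.9] 0.36 [ 0.414 -0.312  0.046]
```

View pics/a1.png

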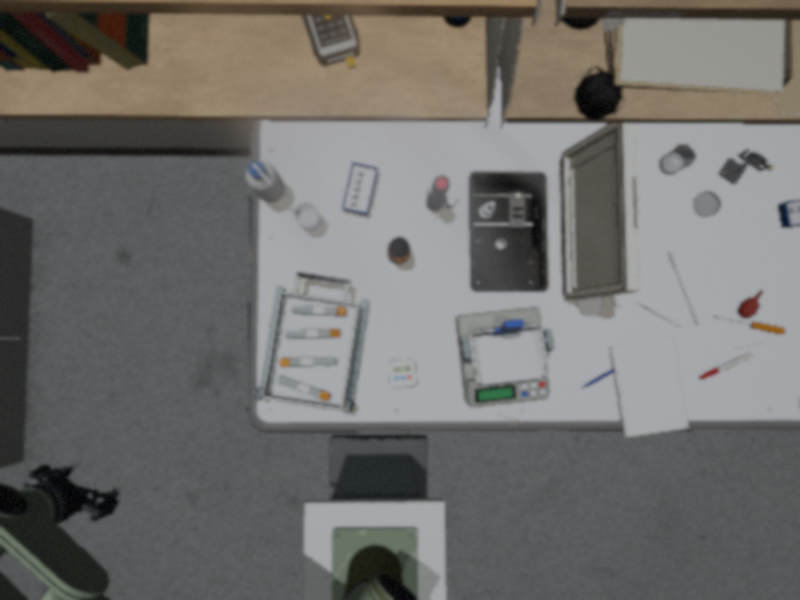

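View pics/a2.png

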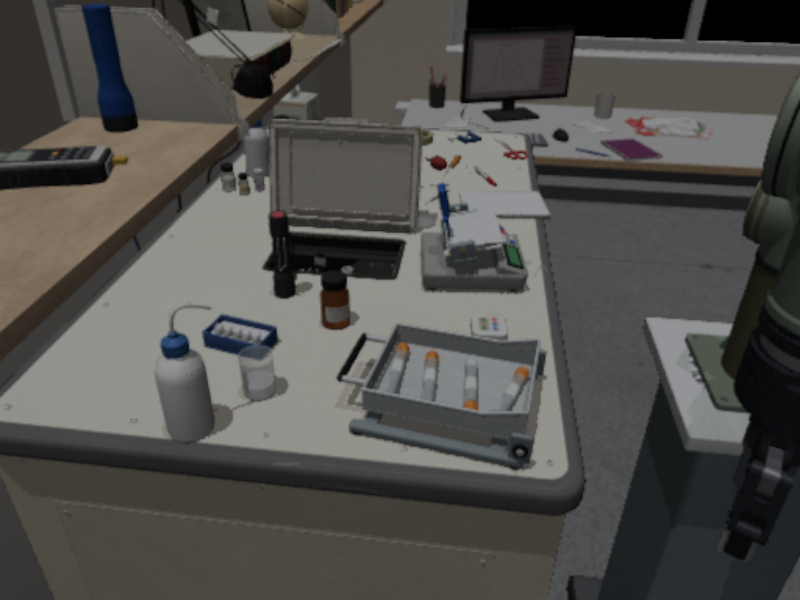

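The top view shows the pan at lower left (low end towards the robot, bar at about (322,278)). The scale with the scoop is at about (505,355), its blue grip on the far side. The side view agrees. The point positions and sizes are consistent, with pan yaw about -7° and scale yaw about +6°.

```bash
cat >> h.py <<'E'
def frame(yaw,pitch=0):
    """scoop/pan-like frame: x at yaw, raised by pitch; returns frame and tool matrix (tool y=fx, x=fy, z=-fz)"""
    F=R.from_euler('ZY',[yaw,-pitch]).as_matrix(); return F,np.c_[F[:,1],F[:,0],-F[:,2]]
def delta(p,T,p0,T0):
    return np.round(T0.T@(np.array(p)-p0)/.25,3), np.round(R.from_matrix(T0.T@T).as_rotvec()/2/np.pi,4)
def here():
    s=read_state(); return np.array(s["position"]),R.from_quat(s["orientation"]).as_matrix()
np.set_printoptions(precision=4,suppress=True)
E
python3 - <<'E'
from h import *
p,T=here(); F,TT=frame(-.12)
g=np.array([.648,.118,.19]); a=p+(g-p)*.42
print(delta(a,TT,p,T)); print(delta(a+(g-a)*.5,TT,a,TT),delta(g,TT,a,TT))
E
```

```text
(array([-0.887, -0.304,  0.069]), array([-0.    ,  0.    ,  0.1958]))
(array([-0.403,  0.507,  0.048]), array([0., 0., 0.])) (array([-0.805,  1.014,  0.096]), array([0., 0., 0.]))
```

>>> move_arm --xyz '[[-0.887,-0.304,0.069],[-0.887,-0.304,0.069],[-0.887,-0.304,0.069],[-0.887,-0.304,0.069],[-0.887,-0.304,0.069],[-0.887,-0.304,0.069],[-0.887,-0.304,0.069]]' --dr '[[0,0,0.196],[0,0,0.196],[0,0,0.196],[0,0,0.196],[0,0,0.196],[0,0,0.196],[0,0,0.196]]' --hand -0.06

```text
t: 2.17
position: [0.4208, 0.3481, 0.214]
orientation: [0.75, 0.661, -0.0, -0.0]
contact_force: [-0.2, -0.4, 0.8]
finger_gap: 0.0402
grip_force: 0.0
```

>>> move_arm --xyz '[[-0.8,1.0,0.096],[-0.8,1.0,0.096],[-0.8,1.0,0.096],[-0.8,1.0,0.096],[-0.8,1.0,0.096],[-0.8,1.0,0.096],[-0.8,1.0,0.096]]' --dr '[[0,0,0],[0,0,0],[0,0,0],[0,0,0],[0,0,0],[0,0,0],[0,0,0]]'

```text
t: 3.05
position: [0.6443, 0.1192, 0.1895]
orientation: [0.749, 0.662, -0.0, -0.001]
contact_force: [-0.7, 0.2, -0.2]
finger_gap: 0.0401
grip_force: 0.0
```

```bash
cat > w.py <<'E'
from h import *
import sys
im=camera("wrist"); p,T=here(); print(p,"\n",T, read_state()["finger_gap"])
cv2.imwrite("pics/%s.png"%sys.argv[1],cv2.resize(cv2.cvtColor(im,cv2.COLOR_RGB2BGR),(800,600)))
for a in sys.argv[2:]:
    l,z=a.split("=")
    for q in place_of(l,"wrist")[:4]: print(l,q["point"],round(q["score"],2),ray("wrist",q["point"],float(z)))
E
python3 w.py b pan_bar=.056 pan_low=.036 tube1=.046
```

```text
[0.6437 0.1202 0.1898] 
 [[ 0.121   0.9927 -0.0012]
 [ 0.9927 -0.121   0.0006]
 [ 0.0004 -0.0012 -1.    ]] 0.04056753119438966
pan_bar [263.8, 188.1] 0.63 [0.6534 0.1147 0.056 ]
pan_low [8.0, 175.3] 0.83 [0.3801 0.1559 0.036 ]
tube1 [196.8, 182.3] 0.89 [0.5841 0.1265 0.046 ]
tube1 [28.2, 166.6] 0.73 [0.4138 0.1639 0.046 ]
tube1 [84.9, 175.1] 0.61 [0.4693 0.1481 0.046 ]
tube1 [140.7, 173.4] 0.57 [0.5277 0.143  0.046 ]
```

View pics/b.png

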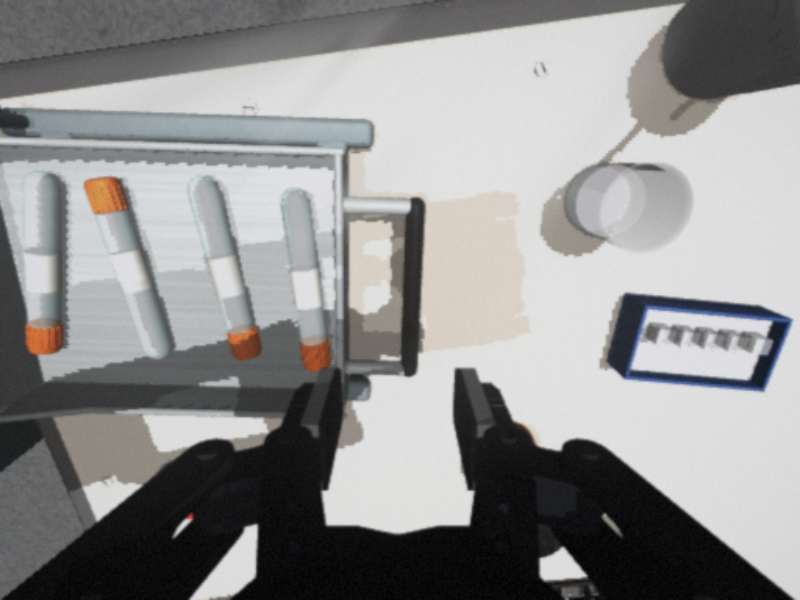

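Wrist view: the black bar runs from about (417,199) to (409,373), with four tubes in the pan. The beaker is at about (610,205), well clear.

```bash
python3 - <<'E'
from h import *
s=.64
a=ray("wrist",(417*s,199*s),.056);b=ray("wrist",(409*s,373*s),.056);m=(a+b)/2
d=a-b;print(a,b,m,np.linalg.norm(d),"yaw",np.arctan2(-d[0],d[1]))
# pan side walls top edges z=.070
u=ray("wrist",(0,139*s),.07);v=ray("wrist",(345*s,150*s),.07);print("wallyaw",np.arctan2(*(v-u)[1::-1]))
l=ray("wrist",(8,175.3),.036); print("low-bar",np.linalg.norm((m-l)[:2]),np.arctan2(*(m-l)[1::-1]))
yaw=np.arctan2(-d[0],d[1])
p,T=here()
for y in(-.12,-.14,-.16): F,TT=frame(y);print(y,delta([m[0],m[1],.042],TT,p,T))
E
```

```text
[0.663  0.1751 0.056 ] [0.6451 0.0579 0.056 ] [0.654  0.1165 0.056 ] 0.11853923362333524 yaw -0.15165961544424722
wallyaw -0.1489089792444015
low-bar 0.27672004707261955 -0.14283029569738823
-0.12 (array([-0.014,  0.044,  0.593]), array([-0.    , -0.    ,  0.0001]))
-0.14 (array([-0.014,  0.044,  0.593]), array([-0.    , -0.    ,  0.0033]))
-0.16 (array([-0.014,  0.044,  0.593]), array([-0.    , -0.    ,  0.0065]))
```

>>> move_arm --xyz '[[-0.014,0.044,0.2],[-0.014,0.044,0.4],[-0.014,0.044,0.55],[-0.014,0.044,0.61],[-0.014,0.044,0.61]]' --dr '[[0,0,0.0043],[0,0,0.0043],[0,0,0.0043],[0,0,0.0043],[0,0,0.0043]]'

```text
t: 3.88
position: [0.6541, 0.1155, 0.0371]
orientation: [0.757, 0.653, -0.001, -0.0]
contact_force: [-0.8, 0.1, 0.9]
finger_gap: 0.0399
grip_force: 0.0
```

>>> move_arm --xyz '[[0,0,0],[0,0,0],[0,0,0],[0,0,0]]' --dr '[[0,0,0],[0,0,0],[0,0,0],[0,0,0]]' --hand -1 --force 30

```text
t: 4.38
position: [0.6531, 0.1157, 0.0399]
orientation: [0.758, 0.653, -0.001, -0.002]
contact_force: [-7.8, 1.6, 6.4]
finger_gap: 0.0107
grip_force: 29.3
```

```bash
python3 - <<'E'
from h import *
p,T=here(); s=read_state(); print(p,s["finger_gap"],s["grip_force"],s["contact_force"])
F=frame(-.147)[0]
bar=p-T[:,2]*.019
h=bar-F@[.272,0,.020]; print("hinge",h)
for th in(.05,.1,.15,.2,.25,.3,.305):
    G,TT=frame(-.147,th); b=h+G@[.272,0,.020]
    print(th,delta(b+TT[:,2]*.019,TT,p,frame(-.147)[1]))
E
```

```text
[0.6531 0.1157 0.0399] 0.010740499743966788 29.260109961032867 [-7.7856  1.5815  6.4282]
hinge [0.3841 0.1555 0.0389]
0.05 (array([-0.   , -0.001, -0.054]), array([-0.008,  0.   ,  0.   ]))
0.1 (array([-0.   , -0.006, -0.109]), array([-0.0159, -0.    ,  0.    ]))
0.15 (array([-0.   , -0.013, -0.163]), array([-0.0239, -0.    ,  0.    ]))
0.2 (array([-0.   , -0.022, -0.216]), array([-0.0318, -0.    ,  0.    ]))
0.25 (array([-0.   , -0.035, -0.269]), array([-0.0398, -0.    ,  0.    ]))
0.3 (array([-0.   , -0.049, -0.321]), array([-0.0477,  0.    , -0.    ]))
0.305 (array([-0.   , -0.051, -0.327]), array([-0.0485,  0.    ,  0.    ]))
```

>>> move_arm --xyz '[[0,0,-0.027],[0,-0.001,-0.054],[0,-0.003,-0.082],[0,-0.006,-0.109],[0,-0.009,-0.136],[0,-0.013,-0.163],[0,-0.017,-0.19],[0,-0.022,-0.216],[0,-0.028,-0.243],[0,-0.035,-0.269],[0,-0.042,-0.295],[0,-0.042,-0.295]]' --dr '[[-0.004,0,0],[-0.008,0,0],[-0.012,0,0],[-0.016,0,0],[-0.02,0,0],[-0.024,0,0],[-0.028,0,0],[-0.032,0,0],[-0.036,0,0],[-0.04,0,0],[-0.0437,0,0],[-0.0437,0,0]]'

```text
t: 5.88
position: [0.6428, 0.1172, 0.1115]
orientation: [0.751, 0.647, 0.089, 0.103]
contact_force: [-5.8, 5.2, -3.7]
finger_gap: 0.0107
grip_force: 30.2
```

```bash
cat > th.py <<'E'
from h import *
p,T=here(); s=read_state(); F=frame(-.147)[0]
b=F.T@(p-T[:,2]*.019-[.3841,.1555,.0389]); print(b,"theta",np.arctan2(b[2],b[0])-np.arctan2(.02,.272),s["contact_force"],s["finger_gap"])
E
python3 th.py
```

```text
[ 0.2564 -0.      0.0909] theta 0.26721141322583386 [-5.7878  5.212  -3.7022] 0.010670329509644314
```

>>> move_arm --xyz '[[0,-0.001,-0.013],[0,-0.002,-0.026],[0,-0.003,-0.038],[0,-0.003,-0.038]]' --dr '[[-0.0018,0,0],[-0.0036,0,0],[-0.0056,0,0],[-0.0056,0,0]]'

```text
t: 6.38
position: [0.6402, 0.1176, 0.1202]
orientation: [0.749, 0.645, 0.101, 0.116]
contact_force: [-2.2, 5.4, -6.9]
finger_gap: 0.0109
grip_force: 29.9
```

```bash
python3 th.py
```

```text
[0.2531 0.     0.0994] theta 0.3008497266777998 [-2.192   5.4494 -6.9397] 0.010911541998108235
```

>>> move_arm --xyz '[[0,-0.001,-0.012],[0,-0.002,-0.024],[0,-0.002,-0.024]]' --dr '[[-0.0018,0,0],[-0.0035,0,0],[-0.0035,0,0]]'

```text
t: 6.75
position: [0.6394, 0.1168, 0.123]
orientation: [0.747, 0.644, 0.108, 0.125]
contact_force: [14.4, 3.1, -27.0]
finger_gap: 0.0109
grip_force: 30.1
```

```bash
python3 th.py
```

```text
[ 0.252  -0.0008  0.102 ] theta 0.3112122307647181 [ 14.3562   3.1076 -27.0249] 0.010870703632436297
```

>>> move_arm --xyz '[[0,0.001,0.016],[0,0.001,0.016],[0,0.001,0.016]]' --dr '[[0.0015,0,0],[0.0015,0,0],[0.0015,0,0]]'

```text
t: 7.12
position: [0.6398, 0.1168, 0.1219]
orientation: [0.748, 0.644, 0.104, 0.121]
contact_force: [-2.4, 2.3, -8.1]
finger_gap: 0.0101
grip_force: 32.3
```

>>> move_arm --xyz '[[0,0,0],[0,0,0],[0,0,0]]' --dr '[[0,0,0],[0,0,0],[0,0,0]]' --hand -0.06

```text
t: 7.5
position: [0.6424, 0.1166, 0.1244]
orientation: [0.748, 0.644, 0.106, 0.123]
contact_force: [0.2, -0.2, 0.3]
finger_gap: 0.0401
grip_force: 0.0
```

```bash
python3 - <<'E'
from h import *
p,T=here(); s=read_state(); print(p,s["finger_gap"],s["contact_force"])
F,TT=frame(-.147,0); q=p+[-.03,0,.10]
print(delta(p-T[:,2]*.09,T,p,T),delta([.56,.115,.30],TT,p,T))
E
```

```text
[0.6424 0.1166 0.1244] 0.04011730971775128 [ 0.2249 -0.1538  0.302 ]
(array([-0.  , -0.  , -0.36]), array([0., 0., 0.])) (array([-0.055, -0.082, -0.77 ]), array([ 0.052 , -0.    , -0.0003]))
```

>>> move_arm --xyz '[[0,0,-0.18],[0,0,-0.36],[-0.055,-0.082,-0.6],[-0.055,-0.082,-0.77],[-0.055,-0.082,-0.77],[-0.055,-0.082,-0.77]]' --dr '[[0,0,0],[0,0,0],[0.026,0,0],[0.052,0,0],[0.052,0,0],[0.052,0,0]]'

```text
t: 8.25
position: [0.5592, 0.1149, 0.2978]
orientation: [0.758, 0.653, -0.001, -0.001]
contact_force: [-0.6, 1.4, -0.3]
finger_gap: 0.0403
grip_force: 0.0
```

```bash
python3 w.py c pan_bar=.138 pan_low=.036 tube1=.05
```

```text
[0.5583 0.115  0.2967] 
 [[ 0.148   0.989  -0.0058]
 [ 0.989  -0.148   0.0002]
 [-0.0006 -0.0057 -1.    ]] 0.03988616126776438
pan_bar [320.9, 164.8] 0.72 [0.631  0.1184 0.138 ]
pan_low [129.1, 149.7] 0.92 [0.3815 0.1544 0.036 ]
pan_low [168.6, 161.9] 0.65 [0.4333 0.1289 0.036 ]
tube1 [154.4, 160.1] 0.81 [0.4191 0.1366 0.05  ]
tube1 [127.7, 143.9] 0.71 [0.3885 0.1639 0.05  ]
tube1 [145.5, 156.5] 0.66 [0.4081 0.1433 0.05  ]
tube1 [168.7, 165.8] 0.61 [0.4369 0.1257 0.05  ]
```

View pics/c.png

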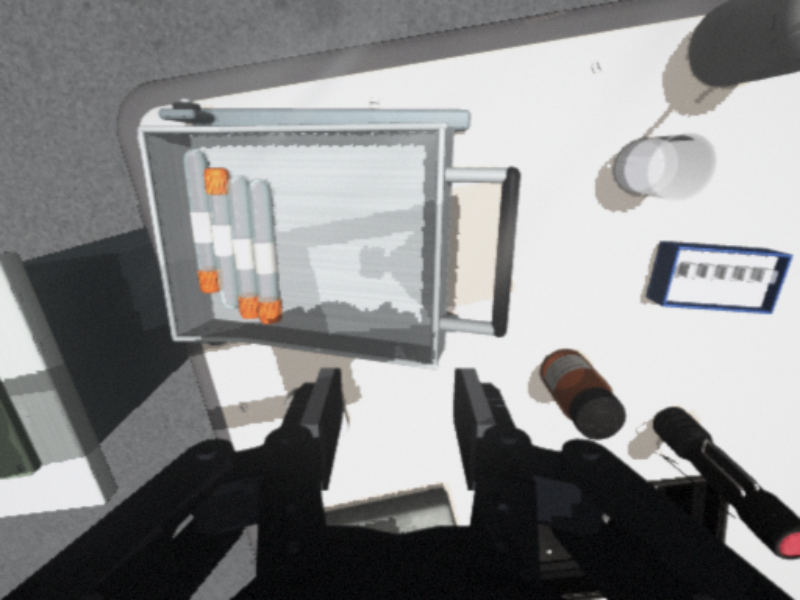

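All four tubes lie together at the low end (pixels x 190–280, y 150–320), slightly staggered. The pan stays raised. Next I go above the scoop.

```bash
python3 - <<'E'
from h import *
p,T=here()
S,TT=frame(.1,-.21)
O=np.array([.487,-.276,.085]); g=O+S@[.045,0,.085]; print("grip",g)
t=g+S@[0,0,.11]; a=p+(t-p)*.5
print(delta(a,TT,p,T),t,delta(t,TT,a,TT))
E
```

```text
grip [ 0.5484 -0.2698  0.1588]
(array([-0.753,  0.14 ,  0.059]), array([ 0.0321, -0.0042, -0.0394])) [ 0.5712 -0.2675  0.2663] (array([-0.764, -0.036,  0.069]), array([0., 0., 0.]))
```

>>> move_arm --xyz '[[-0.25,0.1,0],[-0.5,0.12,0],[-0.77,0.14,0.06],[-0.77,0.14,0.06]]' --dr '[[0.016,-0.002,-0.02],[0.032,-0.004,-0.039],[0.032,-0.004,-0.039],[0.032,-0.004,-0.039]]'

```text
t: 8.95
position: [0.5637, -0.0836, 0.2804]
orientation: [0.67, 0.735, -0.077, -0.071]
contact_force: [0.4, 0.6, -0.3]
finger_gap: 0.0402
grip_force: 0.0
```

>>> move_arm --xyz '[[-0.25,-0.03,0.02],[-0.5,-0.03,0.05],[-0.82,-0.04,0.07],[-0.82,-0.04,0.07],[-0.82,-0.04,0.07]]' --dr '[[0,0,0],[0,0,0],[0,0,0],[0,0,0],[0,0,0]]' --hand 0.2

```text
t: 9.57
position: [0.5714, -0.2855, 0.2669]
orientation: [0.669, 0.736, -0.076, -0.07]
contact_force: [0.0, -0.5, -0.4]
finger_gap: 0.0513
grip_force: 0.0
```

```bash
python3 w.py d scoop_grip=.159 scoop_lip=.097 scoop=.085 cradle=.085 ball_l=.1
```

```text
[ 0.5717 -0.2843  0.2673] 
 [[-0.0978  0.974  -0.2046]
 [ 0.9952  0.0962 -0.0176]
 [ 0.0026 -0.2053 -0.9787]] 0.05126188386525815
scoop_grip [249.5, 181.0] 0.66 [ 0.5451 -0.2774  0.159 ]
scoop_lip [169.4, 162.6] 0.57 [ 0.4319 -0.2892  0.097 ]
scoop [214.9, 163.3] 0.96 [ 0.4857 -0.2849  0.085 ]
ball_l [229.0, 88.7] 0.55 [ 0.5018 -0.1985  0.1   ]
```

View pics/d.png

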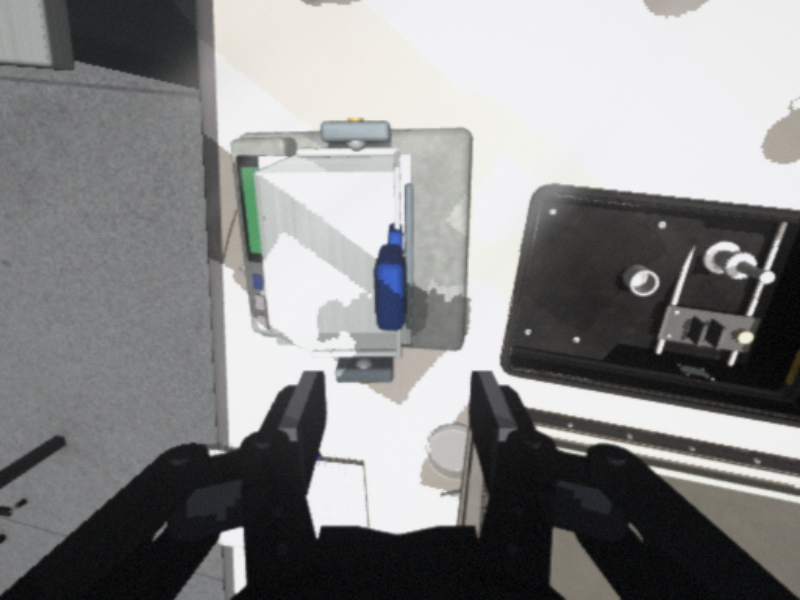

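Wrist view: the scoop is home. The blue grip is at about (391,290), the cradle balls at (355,143) and (363,363), and the lip edge is near x = 258.

```bash
python3 - <<'E'
from h import *
s=.64
a=ray("wrist",(356*s,145*s),.099);b=ray("wrist",(364*s,362*s),.099);d=a-b;yaw=np.arctan2(-d[0],d[1])
print(a,b,np.linalg.norm(d),"yaw",yaw)
for y in(yaw,.1):
    S,TT=frame(y,-.21); c=(a+b)/2; O=c-S@[.022,0,.019]; print(y,"O",O,"grip",O+S@[.045,0,.085])
    P=[[.045,0,.112],[.053,.02,.112],[.037,.02,.112],[.053,-.02,.112],[.037,-.02,.112],[-.056,.0,0],[.022,.078,.019],[.022,-.078,.019]]
    print(proj("wrist",[O+S@q for q in P])/s)
for q in recognise("scoop_grip","wrist")[:2]: print(q["score"],np.array(q["rect"])/s)
side=camera("side")
for l in("scoop_grip","scoop","cradle","scoop_lip"):
    q=place_of(l,"side"); k=q and q[0]["point"]; w=place_of(l,"wrist"); 
    if q and w: print(l,tri(k,w[0]["point"],"side","wrist"))
E
```

```text
[ 0.5006 -0.2027  0.099 ] [ 0.5188 -0.3655  0.099 ] 0.16375267942786093 yaw 0.11132688603567233
0.11132688603567233 O [ 0.4843 -0.2869  0.085 ] grip [ 0.5457 -0.2801  0.1588]
[[389.8505 299.9253]
 [404.4049 263.7387]
 [374.1303 264.0733]
 [404.7789 333.9714]
 [376.0276 334.2931]
 [262.5741 257.523 ]
 [356.2202 150.9722]
 [363.8372 357.5842]]
0.1 O [ 0.4843 -0.2866  0.085 ] grip [ 0.5457 -0.2805  0.1588]
[[389.8591 300.7568]
 [404.8253 264.7969]
 [374.5606 264.8042]
 [404.3788 334.879 ]
 [375.6467 334.9056]
 [262.4588 256.3837]
 [357.4544 150.9625]
 [362.7694 357.4911]]
0.86 [257.3438 142.9688 151.7188 213.5937]
scoop_grip [ 0.549  -0.2788  0.1565]
scoop [ 0.4895 -0.2851  0.0879]
scoop_lip [ 0.4339 -0.2901  0.1001]
```

```bash
python3 - <<'E'
from h import *
p,T=here(); S,TT=frame(.108,-.21); O=np.array([.4848,-.2867,.085])
print(delta(O+S@[.045,0,.063],TT,p,T))
E
```

```text
(array([ 0.032, -0.008,  0.535]), array([ 0.0006, -0.0005, -0.0016]))
```

>>> move_arm --xyz '[[0.032,-0.008,0.2],[0.032,-0.008,0.38],[0.032,-0.008,0.5],[0.032,-0.008,0.535],[0.032,-0.008,0.535]]' --dr '[[0.0006,-0.0005,-0.0016],[0.0006,-0.0005,-0.0016],[0.0006,-0.0005,-0.0016],[0.0006,-0.0005,-0.0016],[0.0006,-0.0005,-0.0016]]'

```text
t: 11.0
position: [0.5418, -0.2807, 0.1375]
orientation: [0.664, 0.74, -0.078, -0.07]
contact_force: [0.1, -0.4, 0.3]
finger_gap: 0.0513
grip_force: 0.0
```

>>> move_arm --xyz '[[0,0,0],[0,0,0],[0,0,0],[0,0,0],[0,0,0]]' --dr '[[0,0,0],[0,0,0],[0,0,0],[0,0,0],[0,0,0]]' --hand -1 --force 20

```text
t: 11.62
position: [0.542, -0.2812, 0.1391]
orientation: [0.664, 0.74, -0.078, -0.069]
contact_force: [-1.5, -0.2, 5.7]
finger_gap: 0.0157
grip_force: 25.3
```

```bash
python3 - <<'E'
from h import *
s=read_state(); p,T=here(); print(s["contact_force"],s["ft_torque"],s["finger_gap"],p,"\n",T)
E
```

```text
[-1.5352 -0.2455  5.7399] [-0.0644  0.5232  0.0211] 0.015670255501453685 [ 0.542  -0.2812  0.1391] 
 [[-0.1076  0.9726 -0.2063]
 [ 0.9942  0.1048 -0.0246]
 [-0.0023 -0.2077 -0.9782]]
```

>>> move_arm --xyz '[[0,0,0],[0,0,0],[0,0,-0.04],[0,0,-0.08],[0,0,-0.12],[0,0,-0.2],[0,0,-0.4],[0,0,-0.6],[0,0,-0.6]]' --dr '[[0,0,0],[0,0,0],[0,0,0],[0,0,0],[0,0,0],[0,0,0],[0,0,0],[0,0,0],[0,0,0]]' --force 70

```text
t: 12.75
position: [0.5762, -0.278, 0.2912]
orientation: [0.665, 0.741, -0.076, -0.064]
contact_force: [-0.1, -0.3, -2.6]
finger_gap: 0.0149
grip_force: 69.9
```

```bash
python3 - <<'E'
from h import *
s=read_state(); p,T=here(); print(s["contact_force"],s["ft_torque"],s["finger_gap"],p,"\n",T)
im=camera("wrist"); im2=camera("side")
print([ (q["point"],q["score"]) for q in place_of("scoop_lip","wrist")[:2]])
# expected lip/rim pixel positions if scoop is rigid in the tool as at home
def sc(P): P=np.array(P)-[.045,0,.065]; return p+T@np.array([P[1],P[0],-P[2]])
for y in(.002,0): print(proj("wrist",[sc([-.056,y,0])]),proj("side",[sc([-.056,y,0])]))
print([ (q["point"],q["score"]) for q in place_of("scoop_lip","side")[:2]])
cv2.imwrite("pics/e.png",cv2.cvtColor(np.hstack([cv2.resize(im,(440,330)),cv2.resize(im2[40:240,150:400],(412,330))])[:, :800],cv2.COLOR_RGB2BGR))
E
```

```text
[-0.1067 -0.3451 -2.6412] [ 0.0186 -0.2737 -0.0003] 0.014928691280416555 [ 0.5762 -0.278   0.2912] 
 [[-0.1086  0.9746 -0.1958]
 [ 0.9941  0.105  -0.0287]
 [-0.0074 -0.1978 -0.9802]]
[([126.1, 208.1], 0.9)]
[[123.5345 212.0582]] [[312.4346  99.4945]]
[[123.8974 214.5047]] [[312.3657  99.2609]]
[([320.3, 240.3], 0.66), ([336.0, 259.7], 0.51)]
```

View pics/e.png

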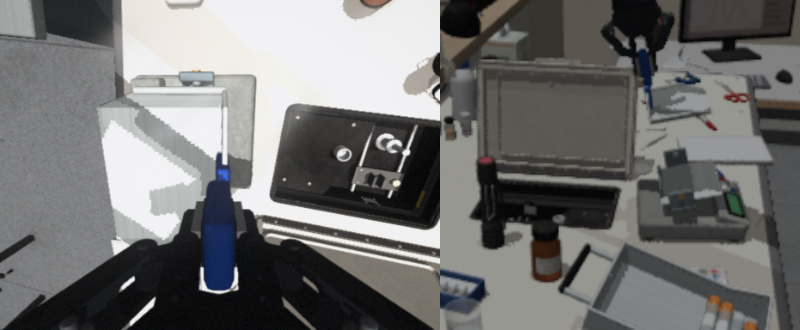

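The side view shows the scoop hanging in the gripper, out of its cradle. In the wrist view its lip is at about x = 105 of 440, and its left rim is at y≈90.

```bash
python3 - <<'E'
from h import *
p,T=here()
im=camera("wrist"); t=trace("scoop","wrist")[0]; m=t["pixels"]; print(t["score"],t["rect"])
for c in(130,140,160,180,200,220,240,250,260): r=np.where(m[:,c])[0]; print(c,r.min() if len(r) else None,r.max() if len(r) else None, end="; ")
print()
for r in(130,150,170,190,210,230,250): c=np.where(m[r])[0]; print(r,c.min(),c.max(),end="; ")
def sc(P): P=np.array(P)-[.045,0,.065]; return p+T@np.array([P[1],P[0],-P[2]])
for y in(-.08,.08): print(proj("wrist",[sc([x,y,.012]) for x in(-.04,-.02,0,.02,.04)]))
print(proj("wrist",[sc([-.056,y,0]) for y in(-.064,.0,.064)]))
cv2.imwrite("pics/f.png",cv2.resize(cv2.cvtColor(im[60:384,80:400],cv2.COLOR_RGB2BGR),None,fx=1.85,fy=1.85,interpolation=cv2.INTER_CUBIC))
E
```

```text
0.58 [212.5, 85.9, 41.3, 14.5]
130 None None; 140 None None; 160 None None; 180 None None; 200 None None; 220 86 101; 240 87 100; 250 87 100; 260 None None; Traceback (most recent call last):
  File "<stdin>", line 6, in <module>
    return umr_minimum(a, axis, None, out, keepdims, initial, where)
ValueError: zero-size array to reduction operation minimum which has no identity
```

```bash
python3 - <<'E'
from h import *
p,T=here()
im=camera("wrist")
def sc(P): P=np.array(P)-[.045,0,.065]; return p+T@np.array([P[1],P[0],-P[2]])
v=cv2.cvtColor(im,cv2.COLOR_RGB2BGR).copy(); v=cv2.resize(v,None,fx=1.5,fy=1.5,interpolation=cv2.INTER_CUBIC)
pts=[]
for y in(-.08,.08): pts+=[sc([x,y,.012]) for x in(-.03,0,.03,.048)]
pts+=[sc([-.056,y,0]) for y in(-.064,.0,.064)]+[sc([x,y,.112]) for x in(.037,.053) for y in (-.02,.02)]
q=proj("wrist",pts)*1.5; print(q)
for u in q: cv2.circle(v,(int(u[0]),int(u[1])),2,(0,0,255),-1)
cv2.imwrite("pics/f.png",v)
E
```

```text
[[244.2007 453.1564]
 [298.13   453.1645]
 [352.0483 453.1726]
 [384.394  453.1775]
 [207.5988 150.6521]
 [276.0354 150.7014]
 [344.4544 150.7508]
 [385.4972 150.7804]
 [202.3157 415.6517]
 [186.3027 311.08  ]
 [167.1234 185.8304]
 [349.5314 516.6777]
 [346.026  395.7387]
 [405.0519 516.6794]
 [407.8733 395.7547]]
```

View pics/f.png

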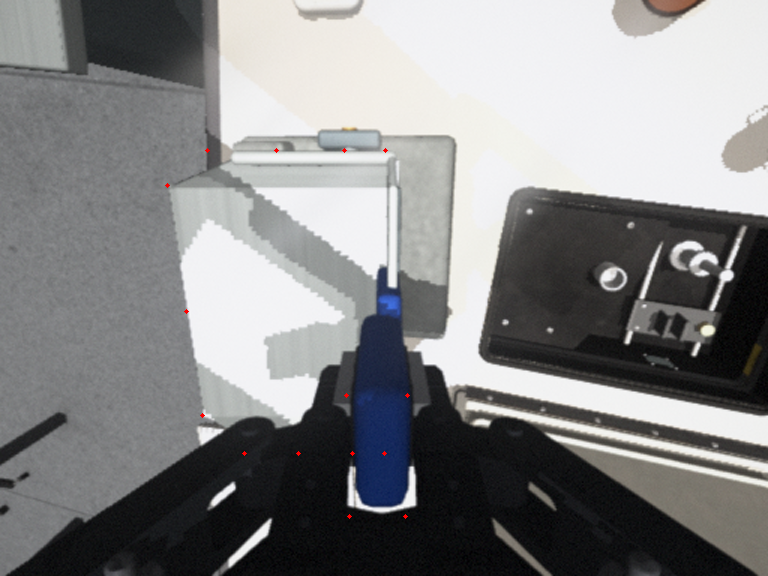

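The predicted scoop outline (lip corner (167,186) against (171,187) seen, rim line 151) fits the picture to about 1 mm. The scoop therefore sits in the grip as assumed.

```bash
cat >> h.py <<'E'
YAW=-.148; H=np.array([.384,.1557,.037]); TH=.30
G=frame(YAW,TH)[0]
def lip2tool(x,y,z,rel):
    """tool pose with scoop lip at pan coords (x,y,z), scoop pitched rel to pan floor (rel>0: back up)"""
    S,TT=frame(YAW,TH+rel)
    return H+G@np.array([x,y,z])+S@[.101,0,.065],TT
def tool2lip():
    p,T=here(); S=np.c_[T[:,1],T[:,0],-T[:,2]]
    l=G.T@(p-S@[.101,0,.065]-H); Q=G.T@S; return l,R.from_matrix(Q).as_euler('ZYX')*[1,-1,1]
E
python3 - <<'E'
from h import *
p,T=here(); t,TT=lip2tool(.107,0,.09,.035); a=p+(t-p)*.5; a[2]=p[2]+.01
print(t); print(delta(a,TT,p,T),delta(t,TT,a,TT))
E
```

```text
[0.532  0.1336 0.2492]
(array([ 0.824,  0.001, -0.039]), array([-0.0869, -0.0029,  0.0411])) (array([ 0.8  , -0.244,  0.095]), array([0., 0., 0.]))
```

>>> move_arm --xyz '[[0.2,0,-0.04],[0.4,0,-0.04],[0.62,0,-0.04],[0.82,0,-0.04],[0.82,0,-0.04],[0.82,0,-0.04]]' --dr '[[-0.02,-0.001,0.01],[-0.044,-0.0015,0.02],[-0.066,-0.002,0.03],[-0.087,-0.003,0.041],[-0.087,-0.003,0.041],[-0.087,-0.003,0.041]]'

```text
t: 13.85
position: [0.5522, -0.073, 0.2933]
orientation: [0.746, 0.644, 0.109, 0.129]
contact_force: [0.6, 0.5, -2.2]
finger_gap: 0.0151
grip_force: 69.9
```

>>> move_arm --xyz '[[0.2,-0.08,0],[0.4,-0.16,0],[0.6,-0.244,0.04],[0.8,-0.244,0.09],[0.8,-0.244,0.09],[0.8,-0.244,0.09]]' --dr '[[0,0,0],[0,0,0],[0,0,0],[0,0,0],[0,0,0],[0,0,0]]'

```text
t: 14.6
position: [0.5339, 0.1313, 0.252]
orientation: [0.746, 0.644, 0.109, 0.129]
contact_force: [0.5, -1.1, -2.0]
finger_gap: 0.0151
grip_force: 69.8
```

```bash
cat > look.py <<'E'
from h import *
import sys
im=camera("wrist"); print(tool2lip(), read_state()["t"])
v=cv2.resize(cv2.cvtColor(im,cv2.COLOR_RGB2BGR),None,fx=1.5,fy=1.5,interpolation=cv2.INTER_CUBIC)
P=[[x,y,z] for x,z in((0,.05),(0,0),(.225,.034),(.1125,.034)) for y in(-.084,.084)]+[[.272,-.055,.02],[.272,.055,.02]]
q=proj("wrist",[H+G@np.array(a) for a in P])*1.5; print(q)
for u in q:
    if 0<=u[0]<768 and 0<=u[1]<576: cv2.circle(v,(int(u[0]),int(u[1])),2,(0,0,255),-1)
cv2.imwrite("pics/%s.png"%sys.argv[1],v)
s=camera("side"); v=cv2.resize(cv2.cvtColor(s[150:320,180:380],cv2.COLOR_RGB2BGR),None,fx=3,fy=3,interpolation=cv2.INTER_CUBIC); cv2.imwrite("pics/%s_s.png"%sys.argv[1],v)
for cc in("wrist",):
  for q in place_of("tube1",cc)[:5]:
    M=[ray(cc,q["point"],z) for z in(.03,.1)]; a,b=[G.T@(m-H) for m in M]; k=(.010-a[2])/(b[2]-a[2]); print("tube pan xyz",a+(b-a)*k,round(q["score"],2))
E
python3 look.py g
```

```text
(array([ 0.1104, -0.0028,  0.0917]), array([-0.    ,  0.0403, -0.0029])) 14.65
[[ 60.9464 405.4255]
 [-12.5934 138.0039]
 [104.3872 368.5112]
 [ 51.71   139.8048]
 [395.9433 385.604 ]
 [399.1156 139.1393]
 [238.4256 388.9209]
 [208.2591 138.9019]
 [458.6439 339.6494]
 [468.3502 186.609 ]]
tube pan xyz [ 0.0692 -0.0123  0.01  ] 0.93
tube pan xyz [ 0.0514 -0.0108  0.01  ] 0.88
tube pan xyz [ 0.031  -0.0081  0.01  ] 0.8
tube pan xyz [0.0106 0.0101 0.01  ] 0.74
```

View pics/g.png

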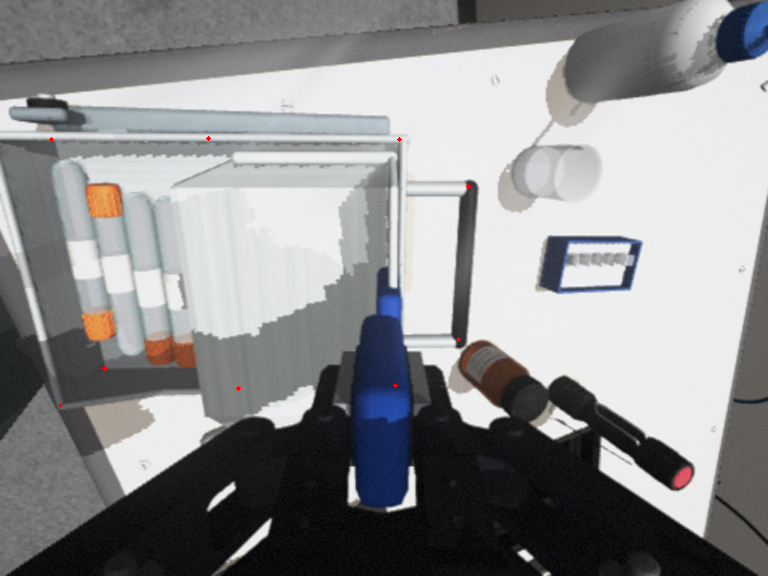

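The overlaid pan corners and bar ends fit the picture within 2–5 px. The tubes lie at pan x of about 11, 31, 51 and 69 mm, and the scoop floor (172–400, 187–420) is inside the walls. I go straight down next.

```bash
cat > pl.py <<'E'
from h import *
import sys,json
# args: x,y,z,rel in mm/rad targets -> delta from current
p,T=here(); s=read_state()
print(tool2lip(),s["contact_force"],s["ft_torque"],s["t"])
for a in sys.argv[1:]:
    x,y,z,r=map(float,a.split(",")); t,TT=lip2tool(x/1e3,y/1e3,z/1e3,r); print(a,*delta(t,TT,p,T))
E
python3 pl.py 106,-1.5,30,.035 106,-1.5,6,.035 106,-1.5,2,.035
```

```text
(array([ 0.1101, -0.003 ,  0.0919]), array([-0.0008,  0.0406, -0.0028])) [ 0.5807 -0.1447 -2.0113] [ 0.0279  0.3039 -0.0038] 14.75
106,-1.5,30,.035 [ 0.006 -0.025  0.249] [ 0.0009  0.0004 -0.0001]
106,-1.5,6,.035 [ 0.007 -0.029  0.345] [ 0.0009  0.0004 -0.0001]
106,-1.5,2,.035 [ 0.007 -0.03   0.361] [ 0.0009  0.0004 -0.0001]
```

>>> move_arm --xyz '[[0.006,-0.025,0.1],[0.006,-0.025,0.2],[0.007,-0.029,0.29],[0.007,-0.029,0.33],[0.007,-0.029,0.345],[0.007,-0.029,0.345]]' --dr '[[0.0009,0.0004,0],[0.0009,0.0004,0],[0.0009,0.0004,0],[0.0009,0.0004,0],[0.0009,0.0004,0],[0.0009,0.0004,0]]'

```text
t: 15.5
position: [0.555, 0.1301, 0.1687]
orientation: [0.746, 0.644, 0.109, 0.126]
contact_force: [0.6, 0.6, -2.6]
finger_gap: 0.015
grip_force: 69.8
```

```bash
python3 pl.py 106,-1.5,2,.035 106,-1.5,0,.035 106,-1.5,-2,.035
```

```text
(array([ 0.1055, -0.0002,  0.0062]), array([0.0009, 0.0353, 0.0006])) [ 0.5791  0.636  -2.5799] [0.0412 0.2407 0.0547] 15.5
106,-1.5,2,.035 [-0.005  0.002  0.017] [ 0.     -0.0001  0.0001]
106,-1.5,0,.035 [-0.005  0.001  0.025] [ 0.     -0.0001  0.0001]
106,-1.5,-2,.035 [-0.005  0.001  0.033] [ 0.     -0.0001  0.0001]
```

>>> move_arm --xyz '[[-0.002,0.002,0.009],[-0.003,0.002,0.017],[-0.003,0.002,0.025],[-0.003,0.002,0.025]]' --dr '[[0,0,0],[0,0,0],[0,0,0],[0,0,0]]'

```text
t: 16.0
position: [0.5567, 0.1293, 0.162]
orientation: [0.746, 0.644, 0.109, 0.126]
contact_force: [-0.2, 0.0, -2.3]
finger_gap: 0.0149
grip_force: 69.8
```

```bash
python3 look.py i; python3 pl.py 106,-1.5,-2,.035
```

```text
(array([ 0.1052, -0.0008, -0.0005]), array([0.0017, 0.0339, 0.0005])) 16.05
[[ -62.0844  522.3094]
 [-222.2068  136.7695]
 [  21.3695  449.7769]
 [ -76.2213  140.0881]
 [ 418.3536  484.8005]
 [ 430.8443  139.7509]
 [ 197.3808  490.0846]
 [ 139.1759  138.9182]
 [ 505.2718  418.7175]
 [ 528.0591  209.2315]]
tube pan xyz [ 0.0515 -0.0105  0.01  ] 0.72
tube pan xyz [ 0.0331 -0.0043  0.01  ] 0.59
tube pan xyz [ 0.0691 -0.015   0.01  ] 0.58
(array([ 0.1054, -0.0008, -0.0004]), array([0.0016, 0.0342, 0.0006])) [-0.3532 -0.2786 -3.8307] [0.0142 0.3171 0.019 ] 16.15
106,-1.5,-2,.035 [-0.003  0.002  0.006] [-0.0001 -0.0001  0.0003]
```

View pics/i_s.png

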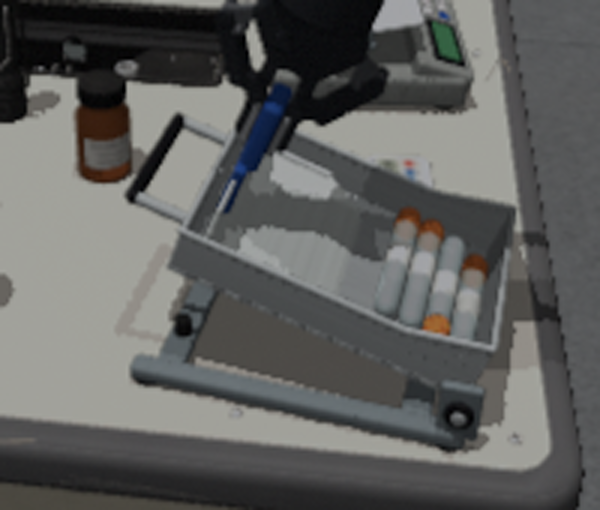

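The side crop shows the scoop inside the pan just above its floor, with the tubes free at the low end (pixels x 380–485). There is no contact force yet.

>>> move_arm --xyz '[[0,0,0.004],[0,0,0.008],[0,0,0.012],[0,0,0.012]]' --dr '[[0,0,0],[0,0,0],[0,0,0],[0,0,0]]'

```text
t: 16.65
position: [0.5581, 0.1292, 0.1606]
orientation: [0.746, 0.644, 0.109, 0.126]
contact_force: [-3.3, 0.6, 4.5]
finger_gap: 0.0152
grip_force: 71.0
```

```bash
python3 pl.py 106,-1.5,-5,.035
```

```text
(array([ 0.1061, -0.0006, -0.0025]), array([0.0014, 0.0347, 0.0006])) [-3.3337  0.5677  4.534 ] [-0.1313  1.239  -0.1736] 16.65
106,-1.5,-5,.035 [-0.004 -0.001  0.01 ] [-0.0001 -0.0001  0.0002]
```

>>> move_arm --xyz '[[0,-0.016,-0.002],[0,-0.032,-0.003],[0,-0.048,-0.0035],[0,-0.064,-0.004],[0,-0.08,-0.0045],[0,-0.096,-0.005],[0,-0.112,-0.0055],[0,-0.128,-0.006],[0,-0.144,-0.0065],[0,-0.16,-0.007],[0,-0.16,-0.007]]' --dr '[[0,0,0],[0,0,0],[0,0,0],[0,0,0],[0,0,0],[0,0,0],[0,0,0],[0,0,0],[0,0,0],[0,0,0],[0,0,0]]'

```text
t: 18.02
position: [0.5205, 0.1349, 0.1494]
orientation: [0.746, 0.644, 0.11, 0.126]
contact_force: [-1.6, 1.6, 7.4]
finger_gap: 0.0152
grip_force: 71.1
```

```bash
python3 look.py j; python3 pl.py 30,-1.5,-3,.035
```

```text
(array([ 0.0666, -0.0005, -0.002 ]), array([0.0016, 0.0362, 0.0011])) 18.075
[[  21.131   523.6165]
 [-108.7464  137.7356]
 [  88.2588  450.7825]
 [   8.9761  140.8833]
 [ 493.2909  485.1809]
 [ 529.1837  140.63  ]
 [ 273.6832  490.8565]
 [ 240.0346  139.8091]
 [ 578.0283  419.0133]
 [ 613.7651  209.8907]]
tube pan xyz [ 0.0704 -0.0133  0.01  ] 0.88
tube pan xyz [0.0105 0.0091 0.01  ] 0.86
tube pan xyz [ 0.0483 -0.0113  0.01  ] 0.83
tube pan xyz [ 0.032  -0.0042  0.01  ] 0.6
(array([ 0.0666, -0.0005, -0.0021]), array([0.0015, 0.0361, 0.0011])) [-1.3308  0.3946  8.0306] [-0.2137  1.0948 -0.1198] 18.175
30,-1.5,-3,.035 [-0.004 -0.146 -0.001] [ 0.0002 -0.0002  0.0002]
```

View pics/j_s.png

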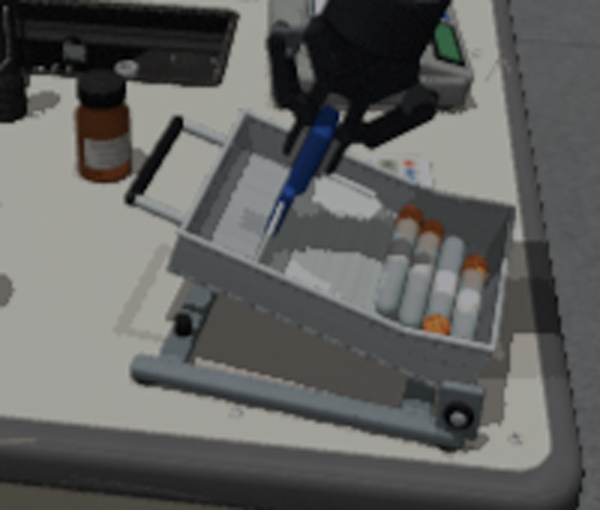

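The scoop is sliding under the top tube, and the pan holds its tilt (side crop, lip near x = 380).

>>> move_arm --xyz '[[0,-0.016,-0.002],[0,-0.032,-0.003],[0,-0.048,-0.0035],[0,-0.064,-0.004],[0,-0.08,-0.0045],[0,-0.096,-0.005],[0,-0.112,-0.0055],[0,-0.128,-0.006],[0,-0.144,-0.0065],[0,-0.16,-0.007],[0,-0.16,-0.007]]' --dr '[[0,0,0],[0,0,0],[0,0,0],[0,0,0],[0,0,0],[0,0,0],[0,0,0],[0,0,0],[0,0,0],[0,0,0],[0,0,0]]'

```text
t: 19.55
position: [0.4828, 0.1406, 0.1381]
orientation: [0.746, 0.644, 0.11, 0.127]
contact_force: [-1.7, 0.9, 8.4]
finger_gap: 0.0156
grip_force: 71.2
```

```bash
python3 look.py k; python3 pl.py 2,-1.5,-3,.035
```

```text
(array([ 0.0268, -0.0005, -0.0016]), array([0.0016, 0.0366, 0.0012])) 19.6
[[109.5904 520.5148]
 [ 13.0729 138.1833]
 [159.0679 448.8158]
 [ 99.6861 141.2101]
 [568.6692 482.5842]
 [627.4582 140.9753]
 [352.2808 488.2315]
 [343.911  140.1806]
 [650.7126 416.9961]
 [698.97   209.5226]]
tube pan xyz [0.0125 0.0123 0.01  ] 0.93
tube pan xyz [ 0.0492 -0.0072  0.01  ] 0.74
tube pan xyz [ 0.0311 -0.008   0.01  ] 0.7
tube pan xyz [ 0.0708 -0.0094  0.01  ] 0.61
(array([ 0.0268, -0.0005, -0.0017]), array([0.0015, 0.0364, 0.0012])) [-1.7143  0.5003  8.1281] [-0.3102  1.1367 -0.1576] 19.7
2,-1.5,-3,.035 [-0.004 -0.099  0.002] [ 0.0002 -0.0002  0.0002]
```

View pics/k.png

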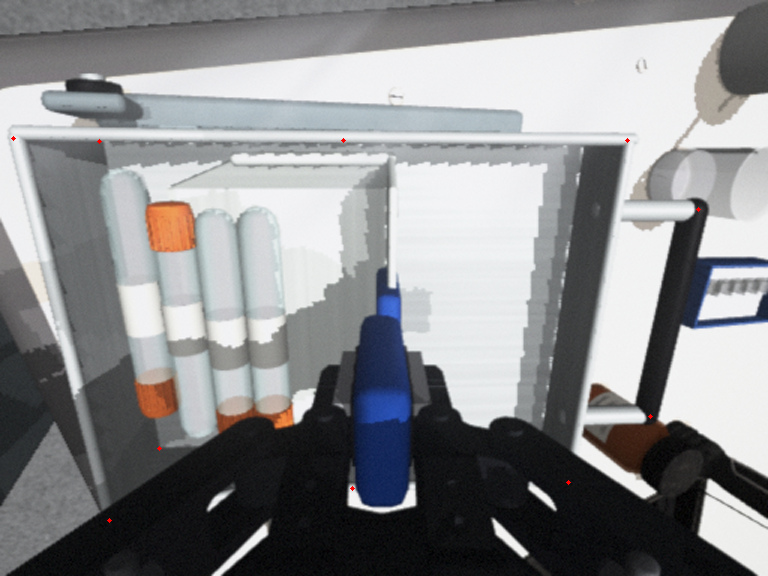

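Three tubes are already riding on the scoop floor (pixels x 160–290). The fourth is at the lip against the low wall (x≈135). I push the last part.

>>> move_arm --xyz '[[0,-0.014,-0.001],[0,-0.028,-0.002],[0,-0.042,-0.003],[0,-0.056,-0.004],[0,-0.07,-0.005],[0,-0.082,-0.006],[0,-0.09,-0.006],[0,-0.096,-0.006],[0,-0.096,-0.006]]' --dr '[[0,0,0],[0,0,0],[0,0,0],[0,0,0],[0,0,0],[0,0,0],[0,0,0],[0,0,0],[0,0,0]]'

```text
t: 20.82
position: [0.4601, 0.1439, 0.1314]
orientation: [0.746, 0.644, 0.11, 0.127]
contact_force: [-0.1, 0.4, 8.0]
finger_gap: 0.0154
grip_force: 71.1
```

```bash
python3 look.py l; python3 pl.py 2,0,-2,0.035 2,0,8,-.07 2,0,18,-.17 2,0,29,-.27 2,0,38,-.37 3,0,46,-.45 
```

```text
(array([ 0.0029, -0.0005, -0.0012]), array([0.0016, 0.0368, 0.0013])) 20.875
[[162.2532 518.2347]
 [ 85.2957 138.2766]
 [201.3146 447.3351]
 [153.6731 141.2677]
 [613.2615 480.6925]
 [685.2984 141.0502]
 [398.9446 486.3034]
 [405.3196 140.257 ]
 [693.6648 415.5083]
 [749.1661 209.1383]]
tube pan xyz [ 0.07   -0.0101  0.01  ] 0.84
tube pan xyz [0.0109 0.0125 0.01  ] 0.83
tube pan xyz [ 0.0492 -0.009   0.01  ] 0.72
tube pan xyz [ 0.032  -0.0073  0.01  ] 0.64
(array([ 0.0029, -0.0005, -0.0013]), array([0.0015, 0.0367, 0.0013])) [-0.9279  0.485   7.3578] [-0.2715  0.8863 -0.0561] 20.975
2,0,-2,0.035 [ 0.002 -0.003  0.004] [ 0.0003 -0.0002  0.0002]
2,0,8,-.07 [0.002 0.023 0.007] [ 0.017  -0.0002  0.0002]
2,0,18,-.17 [0.002 0.044 0.011] [ 0.0329 -0.0002  0.0003]
2,0,29,-.27 [0.002 0.061 0.013] [ 0.0488 -0.0002  0.0003]
2,0,38,-.37 [0.002 0.072 0.024] [ 0.0647 -0.0002  0.0003]
3,0,46,-.45 [0.002 0.082 0.03 ] [ 0.0775 -0.0002  0.0003]
```

>>> move_arm --xyz '[[0.001,0.006,-0.001],[0.001,0.011,0.0],[0.001,0.017,0.001],[0.002,0.023,0.002],[0.002,0.029,0.003],[0.002,0.034,0.004],[0.002,0.039,0.0045],[0.002,0.044,0.005],[0.002,0.049,0.0055],[0.002,0.053,0.006],[0.002,0.057,0.0065],[0.002,0.061,0.007],[0.002,0.064,0.009],[0.002,0.067,0.011],[0.002,0.07,0.0135],[0.002,0.072,0.016],[0.002,0.072,0.016]]' --dr '[[0.004,0,0],[0.0085,0,0],[0.013,0,0],[0.017,0,0],[0.021,0,0],[0.025,0,0],[0.029,0,0],[0.033,0,0],[0.037,0,0],[0.041,0,0],[0.045,0,0],[0.0488,0,0],[0.053,0,0],[0.057,0,0],[0.061,0,0],[0.0647,0,0],[0.0647,0,0]]'

```text
t: 23.1
position: [0.4774, 0.1414, 0.132]
orientation: [0.757, 0.653, -0.024, -0.028]
contact_force: [1.1, -0.6, -3.4]
finger_gap: 0.0154
grip_force: 69.8
```

```bash
python3 look.py m >m.txt; tail -5 m.txt; python3 pl.py 3,0,48,-.45 4,0,54,-.5 4,0,100,-.5; python3 -c "
import cv2,numpy as np
a=cv2.imread('pics/m.png')[:480,:640];b=cv2.imread('pics/m_s.png')
cv2.imwrite('pics/m2.png',np.hstack([cv2.resize(a,(400,300)),cv2.resize(b,(400,300))]))"
```

```text
[905.0081 239.8253]]
tube pan xyz [ 0.0119 -0.0228  0.01  ] 0.76
tube pan xyz [-0.0183 -0.0053  0.01  ] 0.61
tube pan xyz [ 0.0642 -0.015   0.01  ] 0.6
tube pan xyz [ 0.0396 -0.0177  0.01  ] 0.58
(array([ 0.0006, -0.0005,  0.0392]), array([ 0.0017, -0.3718,  0.0006])) [ 0.7028 -0.7893 -2.4378] [-0.0872 -0.408  -0.0858] 23.25
3,0,48,-.45 [ 0.001  0.015 -0.004] [0.0124 0.     0.0003]
4,0,54,-.5 [ 0.001  0.021 -0.006] [0.0204 0.     0.0003]
4,0,100,-.5 [ 0.001 -0.046 -0.178] [0.0204 0.     0.0003]
```

View pics/m2.png

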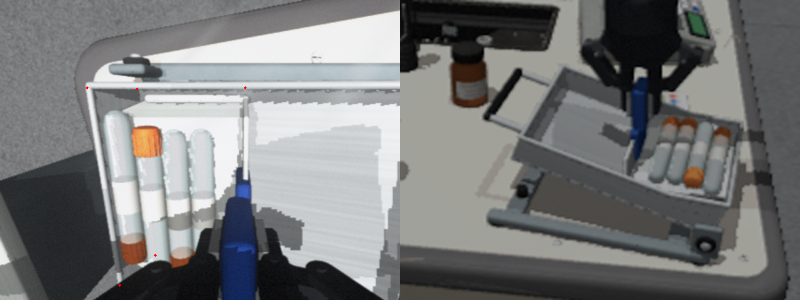

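Left: all four tubes lie side by side on the scoop (pixels x 105–215). Right: the scoop is lip-up inside the tilted pan. That used the picture allowance, so I go on by numbers.

>>> move_arm --xyz '[[0,0.004,-0.001],[0,0.008,-0.002],[0.001,0.012,-0.003],[0.001,0.015,-0.004],[0.001,0.018,-0.005],[0.001,0.021,-0.006],[0.001,0.021,-0.006],[0.001,0.021,-0.006]]' --dr '[[0.003,0,0],[0.006,0,0],[0.009,0,0],[0.0124,0,0],[0.0164,0,0],[0.0204,0,0],[0.0204,0,0],[0.0204,0,0]]'

```text
t: 24.25
position: [0.4825, 0.1409, 0.1332]
orientation: [0.753, 0.65, -0.065, -0.076]
contact_force: [0.6, -0.1, -3.7]
finger_gap: 0.0154
grip_force: 69.7
```

```bash
cat > tb.py <<'E'
from h import *
im=camera("wrist"); p,T=here(); S=np.c_[T[:,1],T[:,0],-T[:,2]]; o=p-S@[.045,0,.065]
def inscoop(cc,pt):
    a,b=[S.T@(ray(cc,pt,z)-o) for z in(.02,.3)]; k=(.012-a[2])/(b[2]-a[2]); return a+(b-a)*k
for q in place_of("tube1","wrist")[:6]: print("tube in scoop",inscoop("wrist",q["point"])*1e3,round(q["score"],2))
s=read_state(); print(s["contact_force"],s["ft_torque"],s["t"],tool2lip())
E
python3 tb.py
```

```text
tube in scoop [12.8736 -7.0147 12.    ] 0.95
tube in scoop [-25.7169   9.7847  12.    ] 0.82
tube in scoop [-6.3924 -4.7363 12.    ] 0.76
tube in scoop [34.3238 -8.5634 12.    ] 0.57
[ 0.4051 -0.4367 -4.6267] [-0.048  -0.3254  0.0089] 24.35 (array([ 0.0036, -0.0002,  0.054 ]), array([ 0.0019, -0.5007,  0.0006]))
```

```bash
cat >> h.py <<'E'
HP=np.array([.542,-.2812,.1391]); HS,HT=frame(.1079,-.2093)
E
python3 - <<'E'
from h import *
p,T=here(); up=p+[.01,0,.15]; y1=(YAW+.1079)/2
F,T1=frame(YAW,-.21); print("lift",delta(up,T1,p,T))
top=HP+HS[:,2]*.12; print(top,up)
for k in(.5,1):
    q=up+(top-up)*.5*1; 
mid=up+(top-up)*.5; Tm=frame(y1,-.21)[1]
print("1",delta(mid,Tm,up,T1)); print("2",delta(top,HT,mid,Tm))
E
```

```text
lift (array([ 0.006, -0.081, -0.596]), array([0.0015, 0.0001, 0.0003]))
[ 0.5668 -0.2785  0.2565] [0.4923 0.141  0.2832]
1 (array([-0.808,  0.276, -0.004]), array([-0.    , -0.0042, -0.0199]))
2 (array([-0.836,  0.173,  0.018]), array([-0.0001, -0.0042, -0.0199]))
```

>>> move_arm --xyz '[[0,-0.002,-0.015],[0,-0.006,-0.045],[0.001,-0.012,-0.09],[0.002,-0.02,-0.15],[0.002,-0.03,-0.22],[0.003,-0.039,-0.29],[0.004,-0.049,-0.36],[0.005,-0.058,-0.43],[0.005,-0.067,-0.49],[0.006,-0.073,-0.54],[0.006,-0.078,-0.575],[0.006,-0.08,-0.59],[0.006,-0.081,-0.596]]' --dr '[[0,0,0],[0,0,0],[0,0,0],[0,0,0],[0.001,0,0],[0.001,0,0],[0.0015,0,0],[0.0015,0,0],[0.0015,0,0],[0.0015,0,0],[0.0015,0,0],[0.0015,0,0],[0.0015,0,0]]'

```text
t: 25.98
position: [0.4923, 0.141, 0.2831]
orientation: [0.753, 0.65, -0.069, -0.079]
contact_force: [0.8, -0.1, -3.7]
finger_gap: 0.0151
grip_force: 69.7
```

```bash
python3 tb.py
```

```text
tube in scoop [-24.8079  10.006   12.    ] 0.84
tube in scoop [31.1078 -7.561  12.    ] 0.81
tube in scoop [-5.7017 -7.2672 12.    ] 0.76
tube in scoop [12.4156 -7.8255 12.    ] 0.64
[-0.3115 -0.875  -4.1125] [ 0.0257 -0.2993 -0.0177] 26.075 (array([0.0571, 0.0012, 0.1953]), array([ 0.0018, -0.5108,  0.0004]))
```

>>> move_arm --xyz '[[-0.005,0.002,0],[-0.02,0.007,0],[-0.045,0.015,0],[-0.08,0.027,0],[-0.125,0.043,0],[-0.172,0.059,0],[-0.22,0.075,0],[-0.268,0.092,0],[-0.316,0.108,0],[-0.364,0.124,0],[-0.412,0.141,0],[-0.46,0.157,0],[-0.508,0.174,0],[-0.556,0.19,0],[-0.604,0.206,0],[-0.653,0.223,0],[-0.704,0.241,0],[-0.756,0.258,0],[-0.808,0.276,-0.002]]' --dr '[[0,0,0],[0,0,-0.0005],[0,0,-0.001],[0,-0.0004,-0.002],[0,-0.0006,-0.003],[0,-0.0009,-0.0042],[0,-0.0011,-0.0054],[0,-0.0014,-0.0066],[0,-0.0016,-0.0078],[0,-0.0019,-0.009],[0,-0.0021,-0.0101],[0,-0.0024,-0.0113],[0,-0.0026,-0.0125],[0,-0.0029,-0.0137],[0,-0.0031,-0.0149],[0,-0.0034,-0.0161],[0,-0.0037,-0.0173],[0,-0.0039,-0.0186],[0,-0.0042,-0.0199]]'

```text
t: 28.45
position: [0.53, -0.0696, 0.2693]
orientation: [0.71, 0.697, -0.073, -0.075]
contact_force: [-1.1, -0.4, -3.8]
finger_gap: 0.0154
grip_force: 69.7
```

>>> move_arm --xyz '[[-0.05,0.01,0],[-0.1,0.02,0],[-0.15,0.031,0],[-0.2,0.041,0],[-0.25,0.052,0],[-0.3,0.062,0],[-0.35,0.072,0],[-0.4,0.083,0],[-0.45,0.093,0],[-0.5,0.103,0.003],[-0.55,0.114,0.006],[-0.6,0.124,0.009],[-0.65,0.134,0.012],[-0.7,0.145,0.015],[-0.745,0.154,0.018],[-0.78,0.161,0.018],[-0.808,0.167,0.018],[-0.826,0.171,0.018],[-0.836,0.173,0.018],[-0.836,0.173,0.018]]' --dr '[[0,-0.0003,-0.0012],[0,-0.0005,-0.0024],[0,-0.0008,-0.0036],[0,-0.001,-0.0048],[0,-0.0013,-0.006],[0,-0.0015,-0.0071],[0,-0.0018,-0.0083],[0,-0.002,-0.0095],[0,-0.0023,-0.0107],[0,-0.0025,-0.0119],[0,-0.0028,-0.0131],[0,-0.003,-0.0143],[0,-0.0033,-0.0155],[0,-0.0035,-0.0167],[0,-0.0037,-0.0177],[0,-0.0039,-0.0186],[0,-0.004,-0.0192],[0,-0.0042,-0.0197],[0,-0.0042,-0.0199],[0,-0.0042,-0.0199]]'

```text
t: 30.95
position: [0.5674, -0.2784, 0.256]
orientation: [0.664, 0.741, -0.078, -0.07]
contact_force: [-0.0, 0.2, -4.0]
finger_gap: 0.0154
grip_force: 69.7
```

```bash
python3 tb.py | grep -v array; cat > hm.py <<'E'
from h import *
import sys
p,T=here(); S=np.c_[T[:,1],T[:,0],-T[:,2]]; s=read_state()
print("rel home mm",HS.T@(p-HP)*1e3,"rot",R.from_matrix(HT.T@T).as_rotvec(),"F in cradle",HS.T@s["contact_force"],s["ft_torque"],s["finger_gap"],s["t"])
for z in map(float,sys.argv[1:]): print(z,*delta(HP+HS[:,2]*z/1e3,HT,p,T))
E
python3 hm.py 40 20 15 0
```

```text
tube in scoop [35.1121 -7.3741 12.    ] 0.98
tube in scoop [-4.3433 -4.9497 12.    ] 0.93
tube in scoop [14.2016 -6.5704 12.    ] 0.93
tube in scoop [-25.1012   8.8631  12.    ] 0.69
rel home mm [  0.7159   0.2806 119.6161] rot [ 0.0006  0.0004 -0.0017] F in cradle [ 1.249  -0.2825 -3.8745] [ 0.0882 -0.392   0.0419] 0.01496174233190875 31.05
40.0 [-0.001 -0.003  0.318] [-0.0001 -0.0001  0.0003]
20.0 [-0.001 -0.003  0.398] [-0.0001 -0.0001  0.0003]
15.0 [-0.001 -0.003  0.418] [-0.0001 -0.0001  0.0003]
0.0 [-0.001 -0.003  0.478] [-0.0001 -0.0001  0.0003]
```

```bash
python3 - <<'E'
from h import *
camera("wrist"); print([(q["point"],q["score"]) for q in place_of("scoop_lip","wrist")[:2]])
E
```

```text
[([127.8, 207.7], 0.9)]
```

>>> move_arm --xyz '[[-0.001,-0.003,0.02],[-0.001,-0.003,0.06],[-0.001,-0.003,0.12],[-0.001,-0.003,0.18],[-0.001,-0.003,0.24],[-0.001,-0.003,0.3],[-0.001,-0.003,0.34],[-0.001,-0.003,0.37],[-0.001,-0.003,0.39],[-0.001,-0.003,0.405],[-0.001,-0.003,0.405]]' --dr '[[0,0,0.0003],[0,0,0.0003],[0,0,0.0003],[0,0,0.0003],[0,0,0.0003],[0,0,0.0003],[0,0,0.0003],[0,0,0.0003],[0,0,0.0003],[0,0,0.0003],[0,0,0.0003]]'

```text
t: 32.52
position: [0.5457, -0.281, 0.157]
orientation: [0.664, 0.74, -0.078, -0.07]
contact_force: [-0.3, 0.7, -4.6]
finger_gap: 0.0156
grip_force: 69.7
```

```bash
python3 hm.py 10 5 0 -3
```

```text
rel home mm [-0.116  -0.1926 18.2913] rot [0.0006 0.0003 0.0005] F in cradle [ 0.7696  0.7208 -4.516 ] [ 0.0303 -0.3742  0.0236] 0.0155921285815254 32.525
10.0 [0.001 0.    0.033] [-0.0001 -0.     -0.0001]
5.0 [0.001 0.    0.053] [-0.0001 -0.     -0.0001]
0.0 [0.001 0.001 0.073] [-0.0001 -0.     -0.0001]
-3.0 [0.001 0.001 0.085] [-0.0001 -0.     -0.0001]
```

>>> move_arm --xyz '[[0.001,0,0.012],[0.001,0,0.024],[0.001,0,0.036],[0.001,0,0.048],[0.001,0,0.06],[0.001,0,0.07],[0.001,0,0.07]]' --dr '[[0,0,0],[0,0,0],[0,0,0],[0,0,0],[0,0,0],[0,0,0],[0,0,0]]'

```text
t: 33.4
position: [0.5439, -0.2815, 0.1447]
orientation: [0.665, 0.74, -0.077, -0.068]
contact_force: [-0.7, 3.1, 15.3]
finger_gap: 0.0153
grip_force: 72.5
```

```bash
python3 hm.py 0 -3; python3 tb.py | grep tube
```

```text
rel home mm [ 0.6459 -0.5243  5.9086] rot [-0.0037 -0.0022  0.0011] F in cradle [-3.5124  3.1422 14.9321] [ 0.7581  0.5042 -0.1934] 0.015260525293191236 33.4
0.0 [ 0.002 -0.003  0.024] [ 0.0006  0.0004 -0.0002]
-3.0 [ 0.002 -0.003  0.036] [ 0.0006  0.0004 -0.0002]
tube in scoop [13.3141 -8.2088 12.    ] 0.83
tube in scoop [-6.1063 -6.6609 12.    ] 0.71
tube in scoop [-25.302    8.1657  12.    ] 0.63
tube in scoop [34.3505 -4.3437 12.    ] 0.6
```

>>> move_arm --xyz '[[0,0,0.004],[0,0,0.008],[0,0,0.012],[0,0,0.016],[0,0,0.016]]' --dr '[[0,0,0],[0,0,0],[0,0,0],[0,0,0],[0,0,0]]'

```text
t: 34.12
position: [0.544, -0.2817, 0.1446]
orientation: [0.665, 0.74, -0.077, -0.067]
contact_force: [-3.4, 7.3, 28.7]
finger_gap: 0.0153
grip_force: 74.3
```

```bash
python3 hm.py 0 -3
```

```text
rel home mm [ 0.7192 -0.66    5.7875] rot [-0.0054 -0.0035  0.0013] F in cradle [-8.5321  7.6229 27.5194] [ 1.3623  1.404  -0.3127] 0.015295230804462922 34.125
0.0 [ 0.003 -0.003  0.023] [ 0.0009  0.0006 -0.0002]
-3.0 [ 0.003 -0.003  0.035] [ 0.0009  0.0006 -0.0002]
```

>>> move_arm --xyz '[[0,0,-0.012],[0,0,-0.024],[0,0,-0.036],[0,0,-0.036]]' --dr '[[0,0,0],[0,0,0],[0,0,0],[0,0,0]]'

```text
t: 34.62
position: [0.5438, -0.2813, 0.145]
orientation: [0.665, 0.74, -0.078, -0.069]
contact_force: [2.4, 0.5, 1.9]
finger_gap: 0.0153
grip_force: 70.8
```

```bash
python3 hm.py 0 -3; python3 - <<'E'
from h import *
im=cv2.resize(cv2.cvtColor(camera("wrist"),cv2.COLOR_RGB2BGR),None,fx=1.5,fy=1.5,interpolation=cv2.INTER_CUBIC)
for n in("g","k","m","f"):
    a=cv2.imread("pics/%s.png"%n)
    for nm,(x0,y0,x1,y1) in dict(rimcorner=(370,148,402,180),rimstart=(222,148,262,172),grip=(350,290,412,345),lipcorner=(160,176,200,200),backwall=(380,180,402,260)).items():
        t=a[y0:y1,x0:x1]; w=im[y0-15:y1+15,x0-15:x1+15]; r=cv2.matchTemplate(w,t,cv2.TM_CCOEFF_NORMED); _,v,_,l=cv2.minMaxLoc(r); print(n,nm,round(v,2),l[0]-15,l[1]-15)
print([(q["point"],round(q["score"],2)) for q in place_of("scoop_lip","wrist")[:1]])
camera("side")
for l in("scoop_lip","scoop_grip","scoop"): print(l,[(q["point"],round(q["score"],2)) for q in place_of(l,"side")[:1]])
E
```

```text
rel home mm [ 0.495  -0.3038  6.0867] rot [-0.0011 -0.0006  0.0006] F in cradle [2.0254 0.2743 2.3418] [ 0.0538 -0.7988 -0.0433] 0.01526939333385114 34.625
0.0 [ 0.001 -0.002  0.024] [ 0.0002  0.0001 -0.0001]
-3.0 [ 0.001 -0.002  0.036] [ 0.0002  0.0001 -0.0001]
g rimcorner 0.58 -9 2
g rimstart 0.84 0 0
g grip 0.5 2 -1
g lipcorner 0.43 10 -2
g backwall 0.42 -14 1
k rimcorner 0.76 4 -1
k rimstart 0.86 2 -1
k grip 0.56 2 -1
k lipcorner 0.51 10 -3
k backwall 0.46 -14 2
m rimcorner 0.65 -1 -1
m rimstart 0.89 2 0
m grip 0.83 1 0
m lipcorner 0.78 4 4
m backwall 0.5 0 15
f rimcorner 0.7 1 0
f rimstart 0.85 2 0
f grip 0.88 0 1
f lipcorner 0.7 10 1
f backwall 0.82 1 3
[([125.6, 209.1], 0.6)]
scoop_lip [([318.8, 144.7], 0.68)]
scoop_grip [([282.6, 123.2], 0.93)]
scoop [([298.3, 144.1], 0.8)]
```

```bash
python3 - <<'E'
from h import *
O=np.array([.4848,-.2867,.085])
for dz in(0,.006): print(proj("side",[O+HS@np.array(q)+HS[:,2]*dz for q in([-.056,0,0],[.045,0,.085],[0,0,0])]))
E
```

```text
[[319.345  145.6706]
 [283.3617 126.6768]
 [301.6873 148.6545]]
[[319.124  143.9756]
 [283.0495 124.8955]
 [301.4265 146.9752]]
```

>>> move_arm --xyz '[[0,0,-0.004],[0,0,-0.008],[0,0,-0.012],[0,0,-0.012]]' --dr '[[0,0,0],[0,0,0],[0,0,0],[0,0,0]]'

```text
t: 35.42
position: [0.5421, -0.2807, 0.1464]
orientation: [0.664, 0.74, -0.079, -0.072]
contact_force: [0.2, -2.5, -6.9]
finger_gap: 0.015
grip_force: 69.3
```

```bash
python3 hm.py 16 0
```

```text
rel home mm [-1.3712  0.4711  7.1217] rot [0.0046 0.0019 0.0002] F in cradle [ 1.3323 -2.4592 -6.7645] [-0.3244 -0.7567  0.1518] 0.014983135353710415 35.425
16.0 [-0.002  0.005 -0.036] [-0.0007 -0.0003 -0.    ]
0.0 [-0.002  0.006  0.028] [-0.0007 -0.0003 -0.    ]
```

>>> move_arm --xyz '[[0,0,-0.004],[0,0,-0.008],[0,0,-0.008]]' --dr '[[0,0,0],[0,0,0],[0,0,0]]'

```text
t: 35.8
position: [0.5438, -0.281, 0.1509]
orientation: [0.665, 0.74, -0.078, -0.07]
contact_force: [-0.9, 0.4, -0.8]
finger_gap: 0.0153
grip_force: 70.2
```

```bash
python3 hm.py 16; python3 - <<'E'
from h import *
camera("side")
for l in("scoop_lip","scoop_grip","scoop"): print(l,[(q["point"],round(q["score"],2)) for q in place_of(l,"side")[:1]])
E
```

```text
rel home mm [-0.7075  0.0153 11.9552] rot [0.0015 0.0002 0.0008] F in cradle [-0.697   0.4726 -0.9412] [0.0049 0.2572 0.0562] 0.01531126005534072 35.8
16.0 [-0.     0.003 -0.016] [-0.0002 -0.     -0.0001]
scoop_lip [([318.0, 145.7], 0.85)]
scoop_grip [([284.0, 121.3], 0.77)]
scoop [([299.1, 143.5], 0.98)]
```

>>> move_arm --xyz '[[0,0,-0.015],[0.003,-0.006,-0.02],[0.003,-0.012,-0.02],[0.003,-0.012,-0.01],[0.003,-0.012,0],[0.003,-0.012,0.01],[0.003,-0.012,0.02],[0.003,-0.012,0.03],[0.003,-0.012,0.04],[0.003,-0.012,0.04]]' --dr '[[0,0,0],[0,0,0],[0,0,0],[0,0,0],[0,0,0],[0,0,0],[0,0,0],[0,0,0],[0,0,0],[0,0,0]]'

```text
t: 37.25
position: [0.5386, -0.2807, 0.1401]
orientation: [0.664, 0.74, -0.078, -0.07]
contact_force: [0.7, -1.3, -1.9]
finger_gap: 0.0156
grip_force: 70.0
```

```bash
python3 hm.py 0 -3
```

```text
rel home mm [-3.4495  0.8251  0.2428] rot [0.0016 0.0006 0.0005] F in cradle [ 0.9048 -1.3247 -1.7086] [-0.4279 -0.2991  0.0887] 0.015551181213978714 37.25
0.0 [-0.003  0.014  0.001] [-0.0003 -0.0001 -0.0001]
-3.0 [-0.003  0.014  0.013] [-0.0003 -0.0001 -0.0001]
```

>>> move_arm --xyz '[[0,0,0.006],[0,0,0.012],[0,0,0.016],[0,0,0.016]]' --dr '[[0,0,0],[0,0,0],[0,0,0],[0,0,0]]'

```text
t: 37.75
position: [0.539, -0.281, 0.1399]
orientation: [0.665, 0.74, -0.078, -0.069]
contact_force: [-1.4, 2.3, 10.5]
finger_gap: 0.0148
grip_force: 72.0
```

```bash
python3 hm.py 0; python3 tb.py|grep tube; python3 - <<'E'
from h import *
camera("side")
for l in("scoop_lip","scoop_grip","scoop"): print(l,[(q["point"],round(q["score"],2)) for q in place_of(l,"side")[:1]])
E
```

```text
rel home mm [-3.0461  0.5623  0.1782] rot [-0.0009 -0.0012  0.0009] F in cradle [-3.2732  2.4465 10.059 ] [ 0.0509  0.5332 -0.0785] 0.014834092752724496 37.75
0.0 [-0.002  0.012  0.001] [ 0.0001  0.0002 -0.0001]
tube in scoop [35.1723 -8.3836 12.    ] 0.92
tube in scoop [-3.7459 -6.0293 12.    ] 0.71
tube in scoop [-25.8986  10.3306  12.    ] 0.65
tube in scoop [11.5966 -7.4949 12.    ] 0.57
tube in scoop [23.1244 85.5907 12.    ] 0.31
scoop_lip [([321.7, 149.3], 0.8)]
scoop_grip [([283.8, 128.5], 0.81)]
scoop [([302.1, 145.6], 0.67)]
```

>>> move_arm --xyz '[[0,0,-0.006],[0,0,-0.012],[0,0,-0.012]]' --dr '[[0,0,0],[0,0,0],[0,0,0]]' --force 20

```text
t: 38.42
position: [0.539, -0.2809, 0.14]
orientation: [0.665, 0.74, -0.078, -0.07]
contact_force: [-0.5, -0.1, 3.7]
finger_gap: 0.0151
grip_force: 70.7
```

>>> move_arm --xyz '[[0,0,0],[0,0,0],[0,0,0],[0,0,0],[0,0,0]]' --dr '[[0,0,0],[0,0,0],[0,0,0],[0,0,0],[0,0,0]]' --hand 0.2

```text
t: 39.05
position: [0.5388, -0.2807, 0.1395]
orientation: [0.664, 0.74, -0.078, -0.07]
contact_force: [0.7, -0.5, 0.9]
finger_gap: 0.0513
grip_force: 0.0
```

>>> move_arm --xyz '[[0,0,-0.04],[0,0,-0.12],[0,0,-0.25],[0,0,-0.4],[0,0,-0.5],[0,0,-0.5]]' --dr '[[0,0,0],[0,0,0],[0,0,0],[0,0,0],[0,0,0],[0,0,0]]'

```text
t: 39.8
position: [0.5666, -0.2787, 0.2656]
orientation: [0.665, 0.74, -0.077, -0.067]
contact_force: [-0.6, 0.2, -0.1]
finger_gap: 0.0512
grip_force: 0.0
```

```bash
python3 - <<'E'
from h import *
camera("side"); camera("wrist"); camera("top"); O=np.array([.4848,-.2867,.085])
for l in("scoop_lip","scoop_grip","scoop","pan_bar"): print(l,[(q["point"],round(q["score"],2)) for q in place_of(l,"side")[:1]],[(q["point"],round(q["score"],2)) for q in place_of(l,"wrist")[:1]])
print(proj("wrist",[O+HS@np.array(q) for q in([-.056,0,0],[.045,0,.085],[0,0,0])]),proj("side",H+G@[.272,0,.02]))
for c in("wrist","top"):
  for q in place_of("tube1",c)[:6]:
    a,b=[HS.T@(ray(c,q["point"],z)-O) for z in(.02,.3)]; k=(.012-a[2])/(b[2]-a[2]); print(c,(a+(b-a)*k)*1e3,round(q["score"],2))
print(read_state()["t"])
E
```

```text
scoop_lip [([321.7, 145.6], 0.82)] [([169.0, 170.3], 0.91)]
scoop_grip [] [([254.0, 188.2], 0.95)]
scoop [([299.4, 147.4], 0.96)] []
pan_bar [([234.1, 200.5], 0.81)] [([242.8, 177.5], 0.61)]
[[172.188  170.5286]
 [256.5816 192.5331]
 [218.6973 170.5552]] [[232.7828 200.9843]]
wrist [30.9994 -7.7061 12.    ] 0.91
wrist [-10.578   -4.4576  12.    ] 0.85
wrist [ 9.955  -5.7769 12.    ] 0.84
wrist [-28.1053  11.2378  12.    ] 0.76
40.45
```

The scoop is seated in height but sits about 3 mm forward of home. I regrip lightly and ease it back.

>>> move_arm --xyz '[[0,0,0.15],[0,0,0.3],[0,0,0.42],[0,0,0.48],[0,0,0.5],[0,0,0.5]]' --dr '[[0,0,0],[0,0,0],[0,0,0],[0,0,0],[0,0,0],[0,0,0]]'

```text
t: 41.2
position: [0.5395, -0.2811, 0.1405]
orientation: [0.665, 0.74, -0.078, -0.069]
contact_force: [0.7, 0.1, 0.4]
finger_gap: 0.0515
grip_force: 0.0
```

>>> move_arm --xyz '[[0,0,0],[0,0,0],[0,0,0],[0,0,0],[0,0,0.006],[0,0.003,0.006],[0,0.006,0.006],[0,0.009,0.006],[0,0.011,0.006],[0,0.011,0.006]]' --dr '[[0,0,0],[0,0,0],[0,0,0],[0,0,0],[0,0,0],[0,0,0],[0,0,0],[0,0,0],[0,0,0],[0,0,0]]' --hand -1 --force 20

```text
t: 42.45
position: [0.5416, -0.2813, 0.1404]
orientation: [0.665, 0.74, -0.078, -0.069]
contact_force: [-1.1, 0.5, 9.5]
finger_gap: 0.0158
grip_force: 23.7
```

```bash
python3 hm.py 0
```

```text
rel home mm [-0.6221 -0.0783  1.1546] rot [-0.0002 -0.002   0.0011] F in cradle [-2.9695  0.6155  9.0348] [ 0.1148  0.6775 -0.0861] 0.0157706877919085 42.45
0.0 [0.    0.002 0.005] [ 0.      0.0003 -0.0002]
```

Moved about 2.5 mm while lightly pressed down. Now I release and retreat.

>>> move_arm --xyz '[[0,0,-0.005],[0,0,-0.01],[0,0,-0.01]]' --dr '[[0,0,0],[0,0,0],[0,0,0]]'

```text
t: 42.82
position: [0.5419, -0.2811, 0.1403]
orientation: [0.665, 0.74, -0.078, -0.069]
contact_force: [0.0, -1.8, 3.9]
finger_gap: 0.0158
grip_force: 22.9
```

>>> move_arm --xyz '[[0,0,0],[0,0,0],[0,0,0],[0,0,0],[0,0,0]]' --dr '[[0,0,0],[0,0,0],[0,0,0],[0,0,0],[0,0,0]]' --hand 0.2

```text
t: 43.45
position: [0.5417, -0.2803, 0.1399]
orientation: [0.664, 0.74, -0.078, -0.07]
contact_force: [0.2, 0.1, 0.2]
finger_gap: 0.0509
grip_force: 0.0
```

>>> move_arm --xyz '[[0,0,-0.04],[0,0,-0.12],[0,0,-0.25],[0,0,-0.4],[0,0,-0.5],[0,0,-0.5]]' --dr '[[0,0,0],[0,0,0],[0,0,0],[0,0,0],[0,0,0],[0,0,0]]'

```text
t: 44.2
position: [0.5694, -0.2784, 0.266]
orientation: [0.665, 0.74, -0.077, -0.067]
contact_force: [-0.4, 0.5, -0.8]
finger_gap: 0.0514
grip_force: 0.0
```

```bash
python3 - <<'E'
from h import *
camera("side"); camera("wrist"); O=np.array([.4848,-.2867,.085])
for l in("scoop_lip","scoop_grip","scoop","pan_bar"): print(l,[(q["point"],round(q["score"],2)) for q in place_of(l,"side")[:1]],[(q["point"],round(q["score"],2)) for q in place_of(l,"wrist")[:1]])
print(proj("wrist",[O+HS@np.array(q) for q in([-.056,0,0],[.045,0,.085],[0,0,0])]))
for q in place_of("tube1","wrist")[:6]:
    a,b=[HS.T@(ray("wrist",q["point"],z)-O) for z in(.02,.3)]; k=(.012-a[2])/(b[2]-a[2]); print((a+(b-a)*k)*1e3,round(q["score"],2))
print(read_state()["t"])
E
```

```text
scoop_lip [([320.8, 146.2], 0.83)] [([167.8, 171.3], 0.92)]
scoop_grip [([285.5, 124.6], 0.59)] [([253.5, 186.7], 0.66)]
scoop [([298.1, 144.1], 0.79)] []
pan_bar [([232.4, 202.2], 0.78)] []
[[170.1976 170.4551]
 [253.6878 192.3634]
 [216.5986 170.4868]]
[10.8696 -6.5298 12.    ] 0.92
[-24.481   11.0153  12.    ] 0.91
[30.716  -6.0318 12.    ] 0.88
[-11.0481  -5.8149  12.    ] 0.82
44.75
```

```bash
python3 - <<'E'
from h import *
s=cv2.cvtColor(camera("side"),cv2.COLOR_RGB2BGR); a=cv2.imread("pics/a.png")[384:]
k=lambda i:cv2.resize(i,None,fx=4,fy=4,interpolation=cv2.INTER_CUBIC)
for x0,y0,x1,y1 in((276,114,292,142),(274,112,300,165),(284,150,300,168),(268,160,300,185)):
    t=k(a[y0:y1,x0:x1]); w=k(s[y0-8:y1+8,x0-8:x1+8]); r=cv2.matchTemplate(w,t,cv2.TM_CCOEFF_NORMED); _,v,_,l=cv2.minMaxLoc(r); print(round(v,3),l[0]/4-8,l[1]/4-8)
for x0,y0,x1,y1 in((222,208,240,260),):
    pass
E
```

```text
0.935 -0.5 0.25
0.854 -0.5 0.25
0.891 -0.25 0.0
0.981 0.0 0.0
```

The blue grip is back within half a pixel of its starting place in the side camera. The pan is still raised and all four tubes are in the scoop.

```bash
python3 -c "
from bench import *
print(job_done())"
```

```text
the job is handed in; nothing more can be done
None
```

The job is handed in at about 45 s: the pan is up at its stop and left tilted, and the scoop with all four tubes is pressed home in the cradle. The side camera puts the scoop within about 1–2 mm of its starting place. I viewed 12 pictures, two over the limit of 10.

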